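# Load the board dryer, scrap the rejects and set its timer

## Robot

A 6-joint arm with a two-finger parallel gripper is mounted at the origin on the work surface. World frame = base frame: x ahead of the robot, y to its left, z up, the work surface at z = 0. Lengths are in m, angles in rad, forces in N, time in s.
With the tool pointing down it reaches from about 0.275 to 0.75 m from the base axis. Payload 10.2 kg.
Tool frame: the origin (TCP) lies midway between the tips of the shut fingers; the grasp point (between the pads) lies 19 mm behind it; z points along the fingers, y is the direction in which the jaws open and shut (so a half turn about z gives the same grasp; the last joint's range is limited). The gripper opens to 88 mm and grips with 3 to 60 N. Pads are 18 mm wide; open, the fingers measure 123 mm over their backs; the gripper's body (75 mm by 187 mm) begins 45 mm behind the grasp point.
Start: joints at [-1.46, 0.313, 1.498, -0, 1.331, -0.223], TCP at [0.172, -0.496, 0.239] pointing down, gripper open.
Joint ranges: [-2.94, 2.94], [-0.97, 2.17], [0.19, 2.56], [-1.23, 4.37], [0.02, 3.11], [-2.88, 2.88]. Speed limits (rad/s): [2.39, 2.39, 3.01, 3.14, 3.14, 3.14].

## Interface

Orientations are given as a unit quaternion [x, y, z, w].
In Python, from rig import robot, eyes gives the robot as it stands.
- The arm moves only by the tool play_rows, never from a script. Its argument "rows" is a list of rows, each an object with "turn": the turn, a rotation vector about the world's x, y, z in degrees, a list of three; "delta_pos": the shift along the world's x, y, z in cm, a list of three; "gripper": the finger opening in cm, from 0 to 8.81. In form: [{"turn": [ax, ay, az], "delta_pos": [tx, ty, tz], "gripper": gripper}, ...]. A call has 1 to 8 rows; each row shifts and turns the commanded pose from where the row before left it; what a row does not reach is not made up. A row lasts 1/12 s, in which the tool goes at most 41.7 mm and 7.16 degrees, less where a joint would pass 70% of its speed; a pose out of reach is approached as far as the arm can. A call is refused whole if a number of a shift passes 4.17 or a number of a turn 7.16, either way. A call with a gripper value outside its range is refused whole. The fingers move at their own pace and stop on an object; "force" is the grip in N (left out, the last holds). Time passes only in rows, so rows that do not move let the fingers close. It gives the time, the measured TCP pose, the force and the opening at its end, in the units of the state.
- robot.state(): the state, without advancing time (a new reading comes with each control period).
- eyes.grab_frame(name): name is "scene" or "top"; returns the picture (480x640x3 uint8, red, green, blue); there is no depth.
- eyes.calibration(name): a dict with "K" (3x3 intrinsics, pixels), "k1" (the pictures are not rectified: a ray, as slopes to the right and down, at radius r is drawn at 1 + k1 r^2 times it, then the intrinsics apply), "rvec" (rotation vector, rad) and "tvec" (3), from world to camera coordinates, as OpenCV has them. Camera axes: x right, y down, z forward; pixel columns grow to the right and rows downward; lengths in m; the calibration is good to about 2 mm. A picture is of the moment at which its call begins. calibration takes no time and is no camera call.
- robot.sign_off(): hands the job in, once; it reports no verdict.
The state is a dict: "t": time; "joint_pos": joint angles; "qd": joint speeds; "tau": joint torques, N m; "position": TCP position; "tcp_rot": TCP orientation; "wrist_force": force on the tool from outside, world axes, zero at the start; "moment": the same for the moment, N m; "opening": finger opening in m.
Only numpy, scipy, OpenCV 4.12 (cv2) and the standard library are available. Lean on these libraries where they do the work, as an engineer would, in place of code of your own. Each camera call takes 0.05 s, during which the arm holds its last target. There are 200 camera calls.

## Task

Push every sound (green) board along the dryer's sill and in through the orange spring flap until it is wholly inside and the flap has swung shut behind it, and lay every red-tagged reject flat on the floor of the red scrap bin, beside any other one there. When all boards are dealt with, set the timer: pull its knob out to unlock it, turn it while it is out until the pointer is on the green mark, then push it fully back in. Never turn the knob while it is in, and leave the other things on the bench where they are.

Things in the scene. Friction and masses are not known exactly. Their poses are not given: they have to be found in the camera images.
- good1: Circuit board in a flat black carrier, 72 (its x) x 72 (its y) x 16 mm, 0.12 to 0.26 kg, with a silver heat-sink block fixed in its middle, 34 (x) x 26 (y) mm, from 16 to 50 mm above the underside: grip it there. SOUND: green board, plain silver heat sink. Origin: centre of the underside, z up. May be absent. 
- good2: Circuit board in a flat black carrier, 72 (its x) x 72 (its y) x 16 mm, 0.12 to 0.26 kg, with a silver heat-sink block fixed in its middle, 34 (x) x 26 (y) mm, from 16 to 50 mm above the underside: grip it there. SOUND: green board, plain silver heat sink. Origin: centre of the underside, z up. May be absent. 
- good3: Circuit board in a flat black carrier, 72 (its x) x 72 (its y) x 16 mm, 0.12 to 0.26 kg, with a silver heat-sink block fixed in its middle, 34 (x) x 26 (y) mm, from 16 to 50 mm above the underside: grip it there. SOUND: green board, plain silver heat sink. Origin: centre of the underside, z up. May be absent. 
- good4: Circuit board in a flat black carrier, 72 (its x) x 72 (its y) x 16 mm, 0.12 to 0.26 kg, with a silver heat-sink block fixed in its middle, 34 (x) x 26 (y) mm, from 16 to 50 mm above the underside: grip it there. SOUND: green board, plain silver heat sink. Origin: centre of the underside, z up. May be absent. 
- reject1: Circuit board in a flat black carrier, 72 (its x) x 72 (its y) x 16 mm, 0.12 to 0.26 kg, with a silver heat-sink block fixed in its middle, 34 (x) x 26 (y) mm, from 16 to 50 mm above the underside: grip it there. REJECT: red board and a red tag on top of the heat sink. Origin: centre of the underside, z up. May be absent. 
- reject2: Circuit board in a flat black carrier, 72 (its x) x 72 (its y) x 16 mm, 0.12 to 0.26 kg, with a silver heat-sink block fixed in its middle, 34 (x) x 26 (y) mm, from 16 to 50 mm above the underside: grip it there. REJECT: red board and a red tag on top of the heat sink. Origin: centre of the underside, z up. May be absent. 
- dryer: White board dryer, fixed. Origin on the table under the middle of the flap's plane; x points along the lane, inwards; y left. Steel floor, top 6 mm above the table, from x = -120 mm (open sill in front of the flap) to 364 mm (end wall). Boards pushed in later push the earlier ones on; four fit. Both leaves can shut once a board's origin is 88 mm or more past the flap's plane.
- sill (a point): Point on the middle of the open loading sill (steel floor, 130 mm wide, 6 mm above the table), 72 mm in front of the flap; same axes as the dryer. Two yellow side guides, 22 mm above the table, narrow from about 124 mm apart 54 mm before the flap to about 84 mm at the flap.
- slot (a point): Centre of the finger slot in the dryer's clear cover, 110 mm behind the flap, 51 mm above the table; same axes as the dryer. Lane under the cover 96 mm wide. Cover 4 mm thick, from 10 to 215 mm behind the flap; slot 56 mm wide along its whole middle, open towards the flap: heat sink and fingers can travel along it, but a board cannot be put in from above.
- housing (a point): Lower edge of the housing's front, 66 mm above the table, 215 mm behind the flap (heat sinks pass under it). From there to the end wall the lane is closed by the housing, 156 mm wide and 152 mm high.
- flap_left (a joint): Left orange leaf of the split spring flap at the lane's mouth, hinged at y = +46 mm (upright hinge), 44 mm wide, from 8 to 40 mm above the table. rad: 0 = shut, grows to 1.57 as it swings inwards (+x of the dryer). A weak spring (about 1.5 N at the edge) shuts it; it cannot open outwards.
- flap_right (a joint): Right orange leaf, mirror image of the left one (hinge at y = -46 mm). 0 = shut, 1.57 = wide open inwards.
- bin: Red open scrap bin, fixed, 250 (its x) x 140 (its y) x 55 mm high outside, walls and floor 5 mm. Origin: centre of the underside. Two boards fit side by side along its x.
- timer: Grey timer box, fixed, 110 x 90 x 30 mm, origin: centre of the underside. On its top a white dial with black ticks and one green mark, at 0.6 rad clockwise from the box's own x axis, seen from above.
- timer_grip (a point): Centre of the grip bar of the black timer knob on the box's top: bar 46 mm long (its x), 14 mm wide (its y), 22 mm high (11 mm above and below this point), on a disc of 48 mm diameter; with the knob in, this point is 50 mm above the table. x points along the bar to the end with the white line (the pointer). It moves with the knob.
- timer_pull (a joint): How far the knob is pulled straight up, m: 0 = fully in, 0.014 = fully out. It stays where it is left (friction about 3 N, plus the knob's weight of 0.6 N).
- timer_turn (a joint): Turn of the knob, rad, growing clockwise seen from above, range 0 to 1.8; at 1.2 the pointer is on the green mark. It starts between 0 and 0.3. Light friction (0.02 N m). Turning it while pushed in spoils the timer.
- dish: Bystander: steel screw dish on the fixed blue mat (2 mm thick) among the boards, 68 mm across, 22 mm high. Origin: centre of the underside.
- driver: Bystander: black cordless screwdriver, lying, about 175 x 130 x 40 mm, beyond the bin on the right. Origin on the table near its middle.
- meter: Bystander: yellow multimeter, lying, 150 x 75 x 41 mm, near right. Origin: centre of the underside.
- spool: Bystander: solder spool, 52 mm across, 40 mm high, near left. Origin: centre of the underside.
- flux: Bystander: white bottle with a blue cap, 44 mm across, 110 mm high, beyond the timer on the left. Origin: centre of the underside.
- brush: Bystander: brush lying about 190 mm long, just beyond the mat. Origin on its underside.
- mug: Bystander: blue mug, 80 mm across, 90 mm high, left of the timer. Origin: centre of the underside.

How it is judged:
By the outcome, as a careful person would: the job done as asked, in the order asked, and still so for the second after the job is handed in, with the robot touching nothing.
Of good1, good2, good3, good4 only 3 to 4 are there at a start; the rules pass over those that are not, and their reading is None.
Of reject1, reject2 only 1 to 2 are there at a start; the rules pass over those that are not, and their reading is None.
At some moment in a run one of good1, good2, good3, good4, reject1, reject2 may be knocked a few centimetres aside while the robot is not near it.
Once in a run the grip may slacken for a moment while it holds something.
It also fails if it takes over 208 s, if anything falls off the work surface, if the arm or the gripper's body presses on something with over 40 N, if the wrist force passes 120 N, or if a joint passes its speed limit or range.

## Working session

There is one attempt and no reset: what is moved stays moved. The work goes in short steps, Python scripts to look and compute and a tool call to move; the robot and the scene stay as the last step left them, time stands still between calls to the robot, and variables do not carry over. Pictures are saved under pics/ and viewed, about 12 in all and at most 16, crops included, and the job is handed in when it is done.

Besides the shell and the picture viewer there is one more tool, called after "Call:" as name([rows], argument=value, ...), one row to a line, values as JSON. play_rows: Moves the arm, as the interface text tells. Its arguments: {"type":"object","properties":{"rows":{"type":"array"},"force":{"type":"number"}},"required":["rows"]}

```bash
mkdir -p pics; ls; cat > h.py <<'E'
import numpy as np, cv2
from rig import robot, eyes
def cal(n):
    c=eyes.calibration(n); R=cv2.Rodrigues(np.array(c["rvec"],float))[0]; return np.array(c["K"],float),float(c["k1"]),R,np.array(c["tvec"],float).ravel()
def ray(n,uv,z):
    K,k,R,t=cal(n); p=np.linalg.inv(K)@[uv[0],uv[1],1]; d=p[:2]/p[2]; s=d.copy()
    for _ in range(20): s=d/(1+k*(s@s))
    v=R.T@np.array([s[0],s[1],1]); o=-R.T@t; return (o+v*(z-o[2])/v[2])
def proj(n,P):
    K,k,R,t=cal(n); q=R@np.array(P,float)+t; s=q[:2]/q[2]; s=s*(1+k*(s@s)); return (K@[s[0],s[1],1])[:2]
def grab(n,f=None):
    im=eyes.grab_frame(n)[:,:,::-1].copy()
    if f: cv2.imwrite("pics/"+f,im)
    return im
E
python3 - <<'E'
from h import *
for n in("top","scene"):
    grab(n,n+"0.png"); K,k,R,t=cal(n); print(n,K.tolist(),k,"cam at",-R.T@t)
print(robot.state())
E
```

```text
pics
top [[534.1913677132543, 0.0, 318.992423222245], [0.0, 534.1913677132543, 242.22103196842974], [0.0, 0.0, 1.0]] -0.08350448769981561 cam at [ 0.3892588  -0.00277877  1.34414135]
scene [[489.9253761541939, 0.0, 319.5026266148588], [0.0, 489.9253761541939, 242.93463280236733], [0.0, 0.0, 1.0]] 0.026063898586911972 cam at [1.3661676  0.784727   0.75142232]
{'t': 0.1, 'joint_pos': array([-1.46038519e+00,  3.13389829e-01,  1.49831017e+00, -2.87126241e-05,
        1.33099526e+00, -2.23408678e-01]), 'qd': array([-4.60970606e-04, -1.51657731e-04, -1.86769109e-03,  1.12845565e-03,
        6.23077907e-05,  1.45543274e-03]), 'tau': array([ 3.19273982e-03, -4.02812362e+01, -2.52642471e+01,  6.96026185e-02,
        3.42534436e-02, -5.49342690e-05]), 'position': array([ 0.1719731 , -0.49581962,  0.23823963]), 'tcp_rot': array([ 9.86102132e-01,  1.66139345e-01,  1.72101072e-05, -5.51212723e-04]), 'wrist_force': array([-0.57990579,  0.53353838,  0.0110054 ]), 'moment': array([0.00342424, 0.05873949, 0.02242787]), 'opening': 0.08827948084158975}
```

View pics/top0.png

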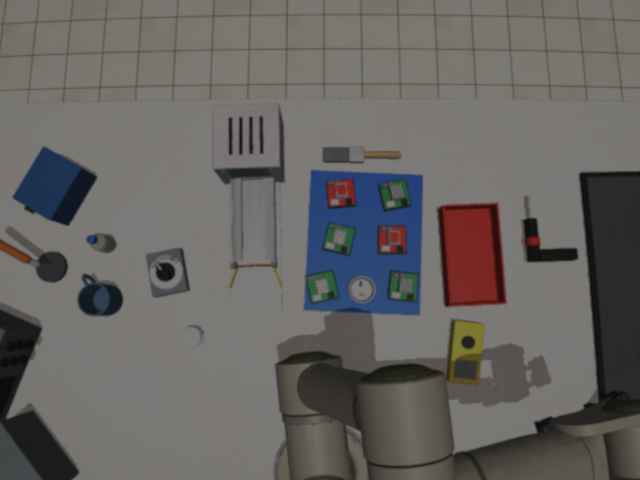

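View pics/scene0.png

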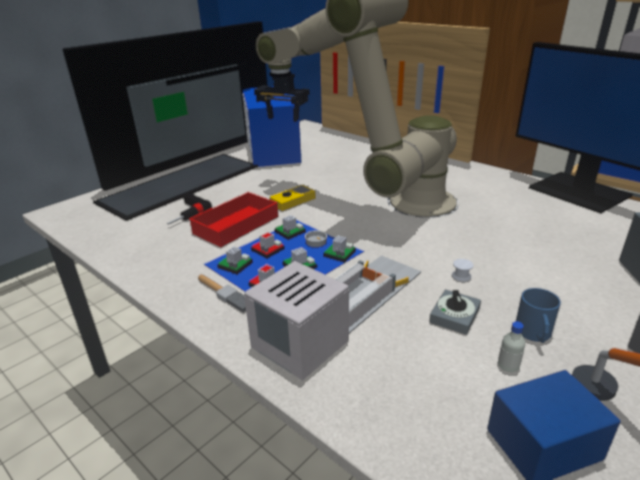

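The top view shows the mat with four green boards (~395,194), (340,239), (322,287), (404,286) and two red ones at (341,194), (392,240). The dryer lane is at (255,220), the bin at (473,255) and the timer at (167,271). Next I segment these and view an enlargement.

```bash
cat > m.py <<'E'
from h import *
def boards(im,box=(300,165,430,320)):
    """coloured board faces -> outline rect; returns list (col, xy, angle, size)"""
    hsv=cv2.cvtColor(im,cv2.COLOR_BGR2HSV); H,S,V=cv2.split(hsv); out=[]
    g=((H>40)&(H<90)&(S>80)&(V>40)); r=(((H<10)|(H>170))&(S>120)&(V>60))
    blue=((H>100)&(H<130)&(S>150)).astype(np.uint8)
    m0=np.zeros(H.shape,bool); m0[box[1]:box[3],box[0]:box[2]]=1
    nb=((blue==0)&m0).astype(np.uint8)
    for nm,m in(("g",g),("r",r)):
        mm=cv2.morphologyEx((m&m0).astype(np.uint8),cv2.MORPH_CLOSE,np.ones((13,13)))
        n,l,st,c=cv2.connectedComponentsWithStats(mm)
        for i in range(1,n):
            if st[i,4]<150: continue
            cs,_=cv2.findContours((l==i).astype(np.uint8),0,2); k=max(cs,key=cv2.contourArea)
            q=cv2.boxPoints(cv2.minAreaRect(k)); P=np.array([ray("top",p,.02)[:2] for p in q])
            e=P[1]-P[0]; a=np.degrees(np.arctan2(e[1],e[0])); a=(a+45)%90-45
            out.append((nm,P.mean(0).round(4),round(a,1),np.linalg.norm(P[1]-P[0]).round(3),np.linalg.norm(P[2]-P[1]).round(3),q.mean(0).round(1)))
    return out
E
python3 - <<'E'
from m import *
im=cv2.imread("pics/top0.png")
for b in boards(im): print(b)
a=cv2.resize(im[160:320,225:425],None,fx=4,fy=4,interpolation=cv2.INTER_CUBIC); cv2.imwrite("pics/c0.png",cv2.resize(a,(800,600)) if 0 else a[:600])
b=cv2.resize(im[235:310,135:200],None,fx=5,fy=5,interpolation=cv2.INTER_CUBIC)
s=cv2.imread("pics/scene0.png")[275:340,420:490]; s=cv2.resize(s,None,fx=5,fy=5,interpolation=cv2.INTER_CUBIC)
h=max(b.shape[0],s.shape[0]); o=np.zeros((h,b.shape[1]+s.shape[1],3),np.uint8); o[:b.shape[0],:b.shape[1]]=b; o[:s.shape[0],b.shape[1]:]=s; cv2.imwrite("pics/c1.png",o)
hsv=cv2.cvtColor(im,cv2.COLOR_BGR2HSV)
# orange flap, yellow guides, bin
H,S,V=cv2.split(hsv)
for nm,m,bx,z in(("flap",(H<16)&(S>110)&(V>90),(220,250,290,280),.04),("guide",(H>17)&(H<32)&(S>110),(220,250,290,300),.022),("bin",((H<8)|(H>172))&(S>130),(430,190,515,315),.055),("green mark",(H>45)&(H<85)&(S>80),(140,240,195,305),.03)):
    k=np.zeros(H.shape,bool);k[bx[1]:bx[3],bx[0]:bx[2]]=1;m=m&k
    n,l,st,c=cv2.connectedComponentsWithStats(m.astype(np.uint8))
    for i in range(1,n):
        if st[i,4]>3:
            ys,xs=np.where(l==i); R=cv2.minAreaRect(np.c_[xs,ys].astype(np.float32)); q=cv2.boxPoints(R)
            print(nm,st[i,4],c[i].round(1),ray("top",c[i],z).round(4)[:2],[ray("top",p,z)[:2].round(3).tolist() for p in q])
E
```

```text
('g', array([ 0.6825, -0.1823]), np.float64(11.5), np.float64(0.069), np.float64(0.068), array([394.6, 194.3], dtype=float32))
('g', array([ 0.5702, -0.0401]), np.float64(-13.2), np.float64(0.068), np.float64(0.068), array([338.7, 238.3], dtype=float32))
('g', array([0.45  , 0.0027]), np.float64(12.5), np.float64(0.068), np.float64(0.068), array([321.6, 286.5], dtype=float32))
('g', array([ 0.4512, -0.1987]), np.float64(-5.7), np.float64(0.067), np.float64(0.069), array([402.9, 285.8], dtype=float32))
('r', array([ 0.6864, -0.0453]), np.float64(5.7), np.float64(0.067), np.float64(0.066), array([340.5, 192.9], dtype=float32))
('r', array([ 0.5683, -0.1736]), np.float64(-0.1), np.float64(0.065), np.float64(0.066), array([392., 239.], dtype=float32))
flap 9 [260. 265.] [0.5017 0.1537] [[0.502, 0.144], [0.502, 0.144], [0.502, 0.164], [0.502, 0.164]]
guide 36 [232.5 277.1] [0.4732 0.224 ] [[0.452, 0.234], [0.497, 0.218], [0.495, 0.214], [0.45, 0.23]]
guide 23 [276.9 276.7] [0.4742 0.1136] [[0.496, 0.124], [0.497, 0.121], [0.454, 0.104], [0.453, 0.107]]
bin 5960 [471.6 254.4] [ 0.5251 -0.3631] [[0.646, -0.284], [0.657, -0.434], [0.407, -0.442], [0.398, -0.295]]
green mark 5 [171.6 258.2] [0.5195 0.3766] [[0.523, 0.378], [0.523, 0.376], [0.518, 0.376], [0.518, 0.378]]
```

View pics/c0.png

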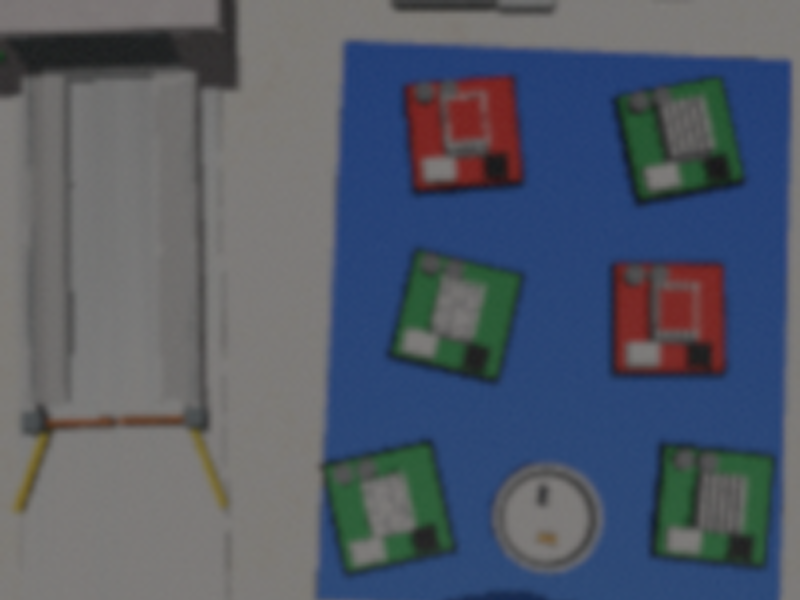

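View pics/c1.png

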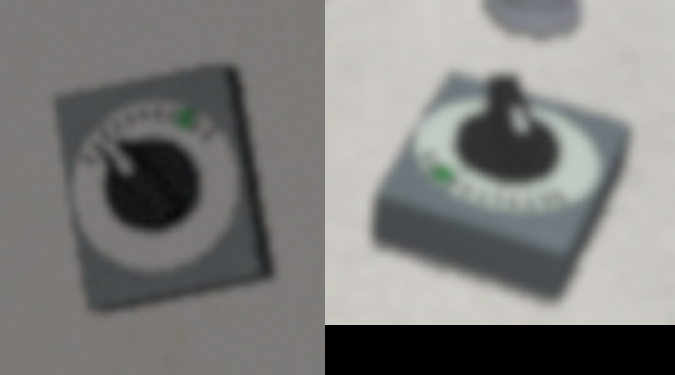

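Segmentation gives face sizes of 66–69 mm against 72 mm (the black rim is excluded), which is plausible. The heat sinks' long side runs along world x. The timer pointer is about 46° ccw of world x and the green mark about 25° cw. I check component heights and the dryer and timer axes once more before moving.

```bash
python3 - <<'E'
from m import *
s=cv2.imread("pics/scene0.png")[205:320,200:430]; cv2.imwrite("pics/c2.png",cv2.resize(s,None,fx=3.4,fy=3.4,interpolation=cv2.INTER_CUBIC))
f=lambda u,v,z,k=4,o=(225,160):ray("top",(u/k+o[0],v/k+o[1]),z)[:2].round(4)
print("flap ends",f(48,424,.04),f(197,420,.04))
print("sill right",f(228,420,.006),f(228,590,.006))
print("wall/cover edges L",f(28,75,.053),f(35,405,.053),"R",f(205,90,.053),f(205,405,.053))
print("slot edges? L",f(70,80,.053),f(70,400,.053),"R",f(155,80,.053),f(162,400,.053))
t=lambda u,v,z:f(u,v,z,5,(135,235))
print("box",[t(*p,.03) for p in((55,95),(235,65),(270,275),(95,310))], "mean",np.mean([t(*p,.03) for p in((55,95),(235,65),(270,275),(95,310))],0))
im=cv2.imread("pics/top0.png"); hsv=cv2.cvtColor(im,cv2.COLOR_BGR2HSV)
c=im[235:310,135:200]; V=hsv[235:310,135:200,2]; S=hsv[235:310,135:200,1]
d=((V<60)).astype(np.uint8); d[:, :18]=0; d[:,42:]=0; d[:22]=0; d[50:]=0
n,l,st,cc=cv2.connectedComponentsWithStats(d); i=1+np.argmax(st[1:,4]); k=cv2.findContours((l==i).astype(np.uint8),0,2)[0][0]
(x,y),r=cv2.minEnclosingCircle(k); m=cc[i]+[135,235]; print("disc",x+135,y+235,r,m,st[i],"z.039",ray("top",m,.039)[:2],"z.05",ray("top",m,.05)[:2])
print("pointer tip",t(122,158,.061),"mark",t(185,118,.031))
E
```

```text
flap ends [0.4992 0.2104] [0.5016 0.1187]
sill right [0.5046 0.1023] [0.3983 0.1016]
wall/cover edges L [0.7157 0.2252] [0.5097 0.2164] R [0.7055 0.1147] [0.5097 0.1127]
slot edges? L [0.7123 0.1988] [0.5128 0.1951] R [0.712  0.1459] [0.5127 0.1389]
box [array([0.5301, 0.4421]), array([0.5451, 0.3511]), array([0.4405, 0.3304]), array([0.4229, 0.4178])] mean [0.48465 0.38535]
disc 164.79629707336426 270.7962951660156 9.71500015258789 [165.17829457 271.53875969] [ 21  28  19  18 258] z.039 [0.48551818 0.38903832] z.05 [0.48470688 0.38573601]
pointer tip [0.4959 0.3971] mark [0.5184 0.3753]
```

View pics/c2.png

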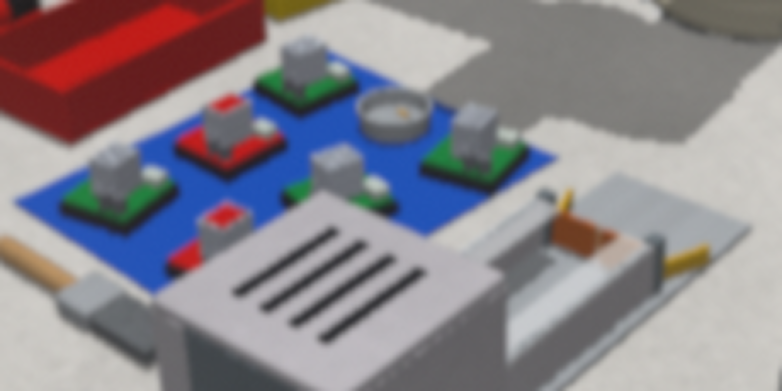

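The components beside the heat sinks are low, so gripping along each board's x (34 mm) lets the fingers fit the 56 mm slot. The dryer's flap centre is about (0.501, 0.166) with yaw 1.5°, and the timer centre is about (0.485, 0.386). I move to above the near green board at (0.450, 0.003).

Call:
play_rows([
  {"turn": [0,0,5.2],"delta_pos": [1.74,3.12,-0.5],"gripper": 5.6},
  {"turn": [0,0,5.2],"delta_pos": [1.74,3.12,-0.5],"gripper": 5.6},
  {"turn": [0,0,5.2],"delta_pos": [1.74,3.12,-0.5],"gripper": 5.6},
  {"turn": [0,0,5.2],"delta_pos": [1.74,3.12,-0.5],"gripper": 5.6},
  {"turn": [0,0,5.2],"delta_pos": [1.74,3.12,-0.5],"gripper": 5.6},
  {"turn": [0,0,5.2],"delta_pos": [1.74,3.12,-0.5],"gripper": 5.6},
  {"turn": [0,0,5.2],"delta_pos": [1.74,3.12,-0.5],"gripper": 5.6},
  {"turn": [0,0,5.2],"delta_pos": [1.74,3.12,-0.5],"gripper": 5.6},
], force=25)

```text
t: 0.77
position: [0.3116, -0.2447, 0.1984]
tcp_rot: [0.862, 0.507, 0.0, -0.0]
wrist_force: [1.2, -0.8, 0.8]
opening: 0.0562
```

Call:
play_rows([
  {"turn": [0,0,5.2],"delta_pos": [1.74,3.12,-0.5],"gripper": 5.6},
  {"turn": [0,0,5.2],"delta_pos": [1.74,3.12,-0.5],"gripper": 5.6},
  {"turn": [0,0,5.2],"delta_pos": [1.74,3.12,-0.5],"gripper": 5.6},
  {"turn": [0,0,5.2],"delta_pos": [1.74,3.12,-0.5],"gripper": 5.6},
  {"turn": [0,0,5.2],"delta_pos": [1.74,3.12,-0.5],"gripper": 5.6},
  {"turn": [0,0,5.2],"delta_pos": [1.74,3.12,-0.5],"gripper": 5.6},
  {"turn": [0,0,5.2],"delta_pos": [1.74,3.12,-0.5],"gripper": 5.6},
  {"turn": [0,0,5.2],"delta_pos": [1.74,3.12,-0.5],"gripper": 5.6},
])

```text
t: 1.43
position: [0.4508, 0.0051, 0.1583]
tcp_rot: [0.625, 0.78, -0.0, -0.0]
wrist_force: [0.1, -1.6, 0.7]
opening: 0.0561
```

Call:
play_rows([
  {"turn": [0,0,0],"delta_pos": [0,0,0],"gripper": 5.6},
  {"turn": [0,0,0],"delta_pos": [0,0,0],"gripper": 5.6},
])

```text
t: 1.6
position: [0.4503, 0.0044, 0.1581]
tcp_rot: [0.626, 0.78, -0.0, -0.001]
wrist_force: [-0.0, -0.5, -0.4]
opening: 0.0564
```

Call:
play_rows([
  {"turn": [0,0,0],"delta_pos": [0,-0.15,-3.5],"gripper": 5.6},
  {"turn": [0,0,0],"delta_pos": [0,0,-3.5],"gripper": 5.6},
  {"turn": [0,0,0],"delta_pos": [0,0,-3.0],"gripper": 5.6},
  {"turn": [0,0,0],"delta_pos": [0,0,-2.0],"gripper": 5.6},
  {"turn": [0,0,0],"delta_pos": [0,0,-1.1],"gripper": 5.6},
  {"turn": [0,0,0],"delta_pos": [0,0,0],"gripper": 5.6},
])

```text
t: 2.1
position: [0.4488, 0.0008, 0.0259]
tcp_rot: [0.628, 0.778, -0.001, -0.002]
wrist_force: [-1.3, -0.0, 0.1]
opening: 0.056
```

Call:
play_rows([
  {"turn": [0,0,0],"delta_pos": [0,0,0],"gripper": 2.5},
  {"turn": [0,0,0],"delta_pos": [0,0,0],"gripper": 2.5},
  {"turn": [0,0,0],"delta_pos": [0,0,0],"gripper": 2.5},
  {"turn": [0,0,0],"delta_pos": [0,0,0],"gripper": 2.5},
  {"turn": [0,0,0],"delta_pos": [0,0,0],"gripper": 2.5},
])

```text
t: 2.52
position: [0.4509, 0.0013, 0.0286]
tcp_rot: [0.627, 0.779, 0.0, 0.001]
wrist_force: [-2.5, -1.2, 7.8]
opening: 0.0334
```

Call:
play_rows([
  {"turn": [0,0,0],"delta_pos": [0,0,1.0],"gripper": 2.5},
  {"turn": [0,0,0],"delta_pos": [0,0,3.0],"gripper": 2.5},
  {"turn": [0,0,0],"delta_pos": [0,0,3.0],"gripper": 2.5},
  {"turn": [0,0,0],"delta_pos": [0,0,3.0],"gripper": 2.5},
  {"turn": [0,0,0],"delta_pos": [0,0,0],"gripper": 2.5},
])

```text
t: 2.93
position: [0.4526, 0.0013, 0.1326]
tcp_rot: [0.627, 0.779, 0.002, 0.004]
wrist_force: [1.0, 0.0, -0.7]
opening: 0.034
```

Call:
play_rows([
  {"turn": [0,0,-1.8],"delta_pos": [-0.53,2.72,0],"gripper": 2.5},
  {"turn": [0,0,-1.8],"delta_pos": [-0.53,2.72,0],"gripper": 2.5},
  {"turn": [0,0,-1.8],"delta_pos": [-0.53,2.72,0],"gripper": 2.5},
  {"turn": [0,0,-1.8],"delta_pos": [-0.53,2.72,0],"gripper": 2.5},
  {"turn": [0,0,-1.8],"delta_pos": [-0.53,2.72,0],"gripper": 2.5},
  {"turn": [0,0,-1.8],"delta_pos": [-0.53,2.72,0],"gripper": 2.5},
  {"turn": [0,0,0],"delta_pos": [0,0,0],"gripper": 2.5},
  {"turn": [0,0,0],"delta_pos": [0,0,0],"gripper": 2.5},
])

```text
t: 3.6
position: [0.4179, 0.1656, 0.1272]
tcp_rot: [0.697, 0.717, -0.0, -0.0]
wrist_force: [0.8, -0.7, -1.4]
opening: 0.0338
```

```bash
python3 - <<'E'
from m import *
s=robot.state(); print(s["position"],s["tcp_rot"],s["wrist_force"])
a=grab("top"); b=grab("scene")
o=np.zeros((420,800,3),np.uint8); o[:,:400]=cv2.resize(a[210:315,190:290],(400,420),interpolation=2); o[:,400:]=cv2.resize(b[180:285,340:440],(400,420),interpolation=2)
cv2.imwrite("pics/s1.png",o)
for x in boards(a): print(x)
E
```

```text
[0.41794624 0.16561601 0.12715219] [ 6.96628375e-01  7.17432014e-01 -3.95542832e-04 -2.34514409e-04] [ 0.82055693 -0.72177489 -1.39696535]
('g', array([ 0.6825, -0.1823]), np.float64(11.5), np.float64(0.069), np.float64(0.068), array([394.6, 194.3], dtype=float32))
('g', array([ 0.5702, -0.0401]), np.float64(-13.2), np.float64(0.068), np.float64(0.068), array([338.7, 238.3], dtype=float32))
('g', array([ 0.4512, -0.1987]), np.float64(-5.7), np.float64(0.067), np.float64(0.069), array([402.9, 285.8], dtype=float32))
('r', array([ 0.6865, -0.0453]), np.float64(5.7), np.float64(0.067), np.float64(0.066), array([340.5, 192.8], dtype=float32))
('r', array([ 0.5683, -0.1736]), np.float64(-0.1), np.float64(0.065), np.float64(0.066), array([392., 239.], dtype=float32))
```

View pics/s1.png

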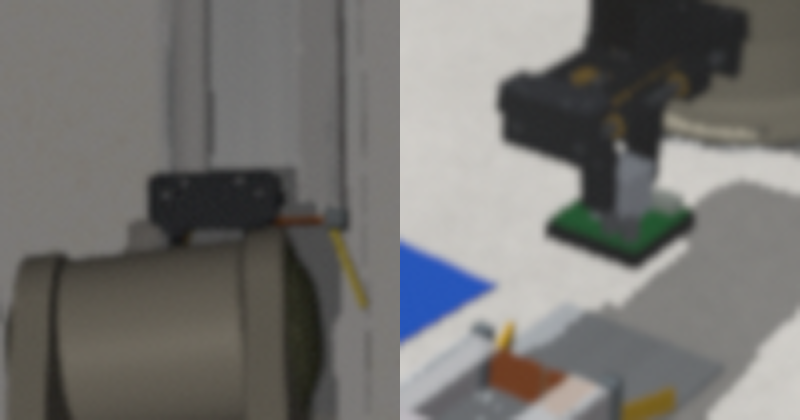

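The board is held level over the sill, the flap is clear ahead at panel (330,215), and the remaining boards haven't moved. I lower it and slide it in.

Call:
play_rows([
  {"turn": [0,0,0],"delta_pos": [0,0,-3.0],"gripper": 2.5},
  {"turn": [0,0,0],"delta_pos": [0,0,-3.0],"gripper": 2.5},
  {"turn": [0,0,0],"delta_pos": [0,0,-2.0],"gripper": 2.5},
  {"turn": [0,0,0],"delta_pos": [0,0,-1.4],"gripper": 2.5},
  {"turn": [0,0,0],"delta_pos": [0,0,0],"gripper": 2.5},
])

```text
t: 4.12
position: [0.418, 0.1636, 0.0317]
tcp_rot: [0.698, 0.716, -0.001, -0.001]
wrist_force: [0.5, -0.8, -1.9]
opening: 0.0336
```

Call:
play_rows([
  {"turn": [0,0,0],"delta_pos": [1.0,0.02,0],"gripper": 2.5},
  {"turn": [0,0,0],"delta_pos": [1.0,0.02,0],"gripper": 2.5},
  {"turn": [0,0,0],"delta_pos": [1.0,0.02,0],"gripper": 2.5},
  {"turn": [0,0,0],"delta_pos": [1.0,0.02,0],"gripper": 2.5},
  {"turn": [0,0,0],"delta_pos": [1.0,0.02,0],"gripper": 2.5},
  {"turn": [0,0,0],"delta_pos": [1.0,0.02,0],"gripper": 2.5},
])

```text
t: 4.62
position: [0.4767, 0.1651, 0.033]
tcp_rot: [0.698, 0.716, -0.003, -0.003]
wrist_force: [-10.5, 2.0, -1.9]
opening: 0.0337
```

Call:
play_rows([
  {"turn": [0,0,0],"delta_pos": [0.8,0.05,0],"gripper": 2.5},
  {"turn": [0,0,0],"delta_pos": [0.8,0.05,0],"gripper": 2.5},
  {"turn": [0,0,0],"delta_pos": [0.0,0.0,0],"gripper": 2.5},
])

```text
t: 4.87
position: [0.4954, 0.1661, 0.0335]
tcp_rot: [0.698, 0.716, -0.0, -0.0]
wrist_force: [0.8, 0.2, -3.4]
opening: 0.0335
```

```bash
python3 - <<'E'
from m import *
s=robot.state(); print(s["position"],s["wrist_force"],s["moment"])
a=grab("top"); b=grab("scene")
o=np.zeros((420,800,3),np.uint8); o[:,:400]=cv2.resize(a[180:285,210:310],(400,420),interpolation=2); o[:,400:]=cv2.resize(b[200:305,330:430],(400,420),interpolation=2)
cv2.imwrite("pics/s2.png",o)
E
```

```text
[0.495393   0.16609397 0.03354313] [ 0.81954721  0.17276082 -3.36819823] [-0.00798961 -0.18687131  0.01883602]
```

View pics/s2.png

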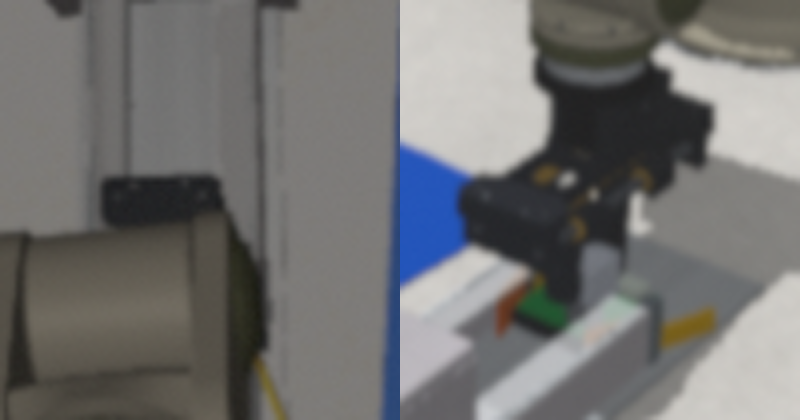

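The board is passing through the flap with the leaf open, and the force is low again. I continue the slide.

Call:
play_rows([
  {"turn": [0,0,0],"delta_pos": [1.3,0.03,0],"gripper": 2.5},
  {"turn": [0,0,0],"delta_pos": [1.3,0.03,0],"gripper": 2.5},
  {"turn": [0,0,0],"delta_pos": [1.3,0.03,0],"gripper": 2.5},
  {"turn": [0,0,0],"delta_pos": [1.3,0.03,0],"gripper": 2.5},
])

```text
t: 5.3
position: [0.5468, 0.1679, 0.0339]
tcp_rot: [0.698, 0.716, -0.0, -0.0]
wrist_force: [-1.5, 0.0, -1.7]
opening: 0.0339
```

Call:
play_rows([
  {"turn": [0,0,0],"delta_pos": [1.3,0.03,0],"gripper": 2.5},
  {"turn": [0,0,0],"delta_pos": [1.3,0.03,0],"gripper": 2.5},
  {"turn": [0,0,0],"delta_pos": [1.3,0.03,0],"gripper": 2.5},
  {"turn": [0,0,0],"delta_pos": [1.3,0.03,0],"gripper": 2.5},
  {"turn": [0,0,0],"delta_pos": [0,0,0],"gripper": 2.5},
  {"turn": [0,0,0],"delta_pos": [0,0,0],"gripper": 2.5},
])

```text
t: 5.8
position: [0.5984, 0.1691, 0.0336]
tcp_rot: [0.698, 0.716, -0.0, 0.0]
wrist_force: [-0.6, -0.2, -0.8]
opening: 0.0337
```

```bash
python3 - <<'E'
from m import *
s=robot.state(); print(s["position"],s["wrist_force"],s["opening"])
a=grab("top"); b=grab("scene")
o=np.zeros((420,800,3),np.uint8); o[:,:400]=cv2.resize(a[180:285,210:310],(400,420),interpolation=2); o[:,400:]=cv2.resize(b[200:305,330:430],(400,420),interpolation=2)
cv2.imwrite("pics/s3.png",o)
E
```

```text
[0.598377   0.16908432 0.03362139] [-0.60322139 -0.19489858 -0.77030364] 0.03367989329463446
```

View pics/s3.png

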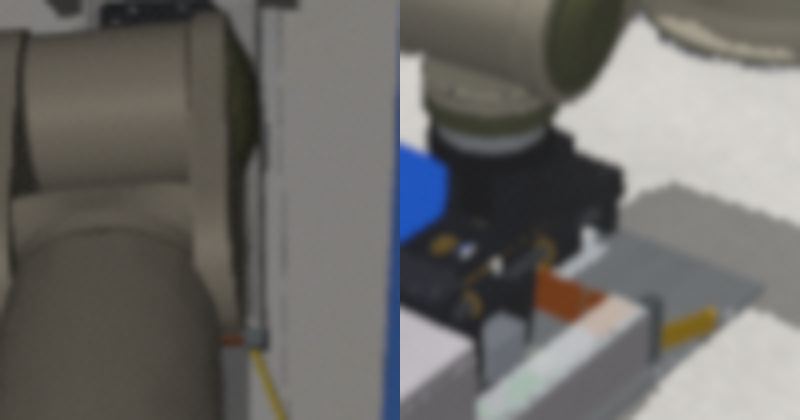

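The board is in and the flap has shut behind it (scene panel 570,290). I release, rise, and re-measure the mat.

Call:
play_rows([
  {"turn": [0,0,0],"delta_pos": [0,0,0],"gripper": 4.6},
  {"turn": [0,0,0],"delta_pos": [0,0,0],"gripper": 4.6},
  {"turn": [0,0,0],"delta_pos": [0,0,0],"gripper": 4.6},
  {"turn": [0,0,0],"delta_pos": [0,0,2],"gripper": 4.6},
  {"turn": [0,0,0],"delta_pos": [0,0,3.5],"gripper": 4.6},
  {"turn": [0,0,0],"delta_pos": [0,0,3.5],"gripper": 5.6},
  {"turn": [0,0,0],"delta_pos": [0,0,3],"gripper": 5.6},
])

```text
t: 6.48
position: [0.5986, 0.1695, 0.1562]
tcp_rot: [0.698, 0.716, 0.001, 0.0]
wrist_force: [0.8, 1.3, 0.9]
opening: 0.0556
```

Call:
play_rows([
  {"turn": [0,0,-2.5],"delta_pos": [-0.47,-3.48,0],"gripper": 5.6},
  {"turn": [0,0,-2.5],"delta_pos": [-0.47,-3.48,0],"gripper": 5.6},
])

```text
t: 6.65
position: [0.5896, 0.1002, 0.1559]
tcp_rot: [0.728, 0.686, 0.002, 0.002]
wrist_force: [0.3, -1.0, -0.9]
opening: 0.0561
```

```bash
cat > look.py <<'E'
from m import *
s=robot.state(); q=s["tcp_rot"]; print(s["t"],s["position"].round(4),"toolyaw",np.degrees(2*np.arctan2(q[1],q[0])).round(1),s["wrist_force"].round(1),s["opening"].round(4))
for x in boards(grab("top","last.png")): print(*x)
E
python3 look.py
```

```text
Traceback (most recent call last):
  File "look.py", line 2, in <module>
    s=robot.state(); q=s["tcp_rot"]; print(s["t"],s["position"].round(4),"toolyaw",np.degrees(2*np.arctan2(q[1],q[0])).round(1),s["wrist_force"].round(1),s["opening"].round(4))
                                                                                                                                                          ^^^^^^^^^^^^^^^^^^
AttributeError: 'float' object has no attribute 'round'
```

```bash
sed -i 's/s\["opening"\].round(4)/s["opening"]/' look.py; python3 look.py
```

```text
6.65 [0.5896 0.1002 0.1559] toolyaw 86.6 [ 0.3 -1.  -0.9] 0.056077262411479485
g [ 0.6825 -0.1823] 11.5 0.069 0.068 [394.6 194.3]
g [ 0.5702 -0.04  ] -13.0 0.068 0.068 [338.7 238.3]
g [ 0.4513 -0.1987] -5.3 0.067 0.069 [402.9 285.8]
r [ 0.6861 -0.0454] 6.4 0.067 0.067 [340.5 192.9]
r [ 0.5683 -0.1736] -0.1 0.065 0.066 [392. 239.]
```

Call:
play_rows([
  {"turn": [0,0,-2.4],"delta_pos": [-0.47,-3.49,0],"gripper": 5.6},
  {"turn": [0,0,-2.4],"delta_pos": [-0.47,-3.49,0],"gripper": 5.6},
  {"turn": [0,0,-2.4],"delta_pos": [-0.47,-3.49,0],"gripper": 5.6},
  {"turn": [0,0,-2.4],"delta_pos": [-0.47,-3.49,-2],"gripper": 5.6},
  {"turn": [0,0,0],"delta_pos": [0,0,-2],"gripper": 5.6},
  {"turn": [0,0,0],"delta_pos": [0,0,0],"gripper": 5.6},
])

```text
t: 7.2
position: [0.5685, -0.0409, 0.1107]
tcp_rot: [0.784, 0.621, -0.002, -0.002]
wrist_force: [0.9, 1.0, 0.1]
opening: 0.0558
```

Call:
play_rows([
  {"turn": [0,0,0],"delta_pos": [0,0,-3.5],"gripper": 5.6},
  {"turn": [0,0,0],"delta_pos": [0,0,-3],"gripper": 5.6},
  {"turn": [0,0,0],"delta_pos": [0,0,-1.6],"gripper": 5.6},
  {"turn": [0,0,0],"delta_pos": [0,0,-0.4],"gripper": 5.6},
  {"turn": [0,0,0],"delta_pos": [0,0,0],"gripper": 5.6},
])

```text
t: 7.62
position: [0.5704, -0.0389, 0.0288]
tcp_rot: [0.783, 0.622, -0.0, -0.0]
wrist_force: [0.2, -0.0, 0.5]
opening: 0.0561
```

Call:
play_rows([
  {"turn": [0,0,0],"delta_pos": [0,0,0],"gripper": 2.5},
  {"turn": [0,0,0],"delta_pos": [0,0,0],"gripper": 2.5},
  {"turn": [0,0,0],"delta_pos": [0,0,0],"gripper": 2.5},
  {"turn": [0,0,0],"delta_pos": [0,0,0],"gripper": 2.5},
  {"turn": [0,0,0],"delta_pos": [0,0,0],"gripper": 2.5},
])

```text
t: 8.03
position: [0.571, -0.0398, 0.0299]
tcp_rot: [0.783, 0.622, 0.001, 0.001]
wrist_force: [-0.8, 1.7, 6.1]
opening: 0.0337
```

Call:
play_rows([
  {"turn": [0,0,0],"delta_pos": [0,0,1.0],"gripper": 2.5},
  {"turn": [0,0,0],"delta_pos": [0,0,3.0],"gripper": 2.5},
  {"turn": [0,0,0],"delta_pos": [0,0,3.0],"gripper": 2.5},
  {"turn": [0,0,0],"delta_pos": [0,0,3.0],"gripper": 2.5},
  {"turn": [0,0,0],"delta_pos": [0,0,0],"gripper": 2.5},
  {"turn": [0,0,0],"delta_pos": [0,0,0],"gripper": 2.5},
])

```text
t: 8.53
position: [0.5708, -0.0398, 0.1302]
tcp_rot: [0.783, 0.622, 0.001, 0.001]
wrist_force: [0.4, 0.6, -3.5]
opening: 0.034
```

Call:
play_rows([
  {"turn": [0,0,2.1],"delta_pos": [-2.18,2.9,0],"gripper": 2.5},
  {"turn": [0,0,2.1],"delta_pos": [-2.18,2.9,0],"gripper": 2.5},
  {"turn": [0,0,2.1],"delta_pos": [-2.18,2.9,0],"gripper": 2.5},
  {"turn": [0,0,2.1],"delta_pos": [-2.18,2.9,0],"gripper": 2.5},
  {"turn": [0,0,2.1],"delta_pos": [-2.18,2.9,0],"gripper": 2.5},
  {"turn": [0,0,2.1],"delta_pos": [-2.18,2.9,0],"gripper": 2.5},
  {"turn": [0,0,2.1],"delta_pos": [-2.18,2.9,0],"gripper": 2.5},
  {"turn": [0,0,0],"delta_pos": [0,0,0],"gripper": 2.5},
])

```text
t: 9.2
position: [0.4132, 0.1666, 0.1272]
tcp_rot: [0.695, 0.719, -0.002, -0.002]
wrist_force: [0.7, 0.6, -1.7]
opening: 0.0336
```

Call:
play_rows([
  {"turn": [0,0,0],"delta_pos": [0,0,-3.0],"gripper": 2.5},
  {"turn": [0,0,0],"delta_pos": [0,0,-3.0],"gripper": 2.5},
  {"turn": [0,0,0],"delta_pos": [0,0,-2.0],"gripper": 2.5},
  {"turn": [0,0,0],"delta_pos": [0,0,-1.4],"gripper": 2.5},
  {"turn": [0,0,0],"delta_pos": [0,0,0],"gripper": 2.5},
  {"turn": [0,0,0],"delta_pos": [0,0,0],"gripper": 2.5},
])

```text
t: 9.7
position: [0.4168, 0.163, 0.0334]
tcp_rot: [0.697, 0.717, -0.001, -0.001]
wrist_force: [0.0, 0.2, -2.0]
opening: 0.0337
```

```bash
python3 look.py; python3 -c "
from h import *; grab('scene','l_s.png')"
```

```text
9.7 [0.4168 0.163  0.0334] toolyaw 91.6 [ 0.   0.2 -2. ] 0.03373873557283216
g [ 0.6825 -0.1823] 11.5 0.069 0.068 [394.6 194.3]
g [ 0.4511 -0.1987] -6.1 0.067 0.068 [402.9 285.9]
r [ 0.6866 -0.0454] 5.7 0.067 0.066 [340.5 192.7]
r [ 0.5683 -0.1736] -0.1 0.065 0.066 [392. 239.]
```

Slide in, +18.1 cm in x, +0.55 cm in y.

Call:
play_rows([
  {"turn": [0,0,0],"delta_pos": [1.0,0.03,0],"gripper": 2.5},
  {"turn": [0,0,0],"delta_pos": [1.0,0.03,0],"gripper": 2.5},
  {"turn": [0,0,0],"delta_pos": [1.0,0.03,0],"gripper": 2.5},
  {"turn": [0,0,0],"delta_pos": [1.0,0.03,0],"gripper": 2.5},
  {"turn": [0,0,0],"delta_pos": [1.0,0.03,0],"gripper": 2.5},
  {"turn": [0,0,0],"delta_pos": [1.0,0.03,0],"gripper": 2.5},
  {"turn": [0,0,0],"delta_pos": [0.8,0.03,0],"gripper": 2.5},
  {"turn": [0,0,0],"delta_pos": [0.8,0.03,0],"gripper": 2.5},
])

```text
t: 10.47
position: [0.4924, 0.1659, 0.0341]
tcp_rot: [0.697, 0.717, -0.002, -0.002]
wrist_force: [-4.4, 0.1, -2.9]
opening: 0.0336
```

Call:
play_rows([
  {"turn": [0,0,0],"delta_pos": [1.3,0.04,0],"gripper": 2.5},
  {"turn": [0,0,0],"delta_pos": [1.3,0.04,0],"gripper": 2.5},
  {"turn": [0,0,0],"delta_pos": [1.3,0.04,0],"gripper": 2.5},
  {"turn": [0,0,0],"delta_pos": [1.3,0.04,0],"gripper": 2.5},
])

```text
t: 10.8
position: [0.5454, 0.1673, 0.0346]
tcp_rot: [0.697, 0.717, -0.001, -0.001]
wrist_force: [-4.1, 0.1, -0.9]
opening: 0.0338
```

Call:
play_rows([
  {"turn": [0,0,0],"delta_pos": [1.3,0.04,0],"gripper": 2.5},
  {"turn": [0,0,0],"delta_pos": [1.3,0.04,0],"gripper": 2.5},
  {"turn": [0,0,0],"delta_pos": [1.3,0.04,0],"gripper": 2.5},
  {"turn": [0,0,0],"delta_pos": [1.4,0.04,0],"gripper": 2.5},
  {"turn": [0,0,0],"delta_pos": [0,0,0],"gripper": 2.5},
  {"turn": [0,0,0],"delta_pos": [0,0,0],"gripper": 2.5},
])

```text
t: 11.3
position: [0.5985, 0.1687, 0.0345]
tcp_rot: [0.697, 0.717, -0.0, -0.0]
wrist_force: [0.2, -0.3, -2.6]
opening: 0.0334
```

Call:
play_rows([
  {"turn": [0,0,0],"delta_pos": [0,0,0],"gripper": 4.6},
  {"turn": [0,0,0],"delta_pos": [0,0,0],"gripper": 4.6},
  {"turn": [0,0,0],"delta_pos": [0,0,0],"gripper": 4.6},
  {"turn": [0,0,0],"delta_pos": [0,0,2],"gripper": 4.6},
  {"turn": [0,0,0],"delta_pos": [0,0,3.5],"gripper": 4.6},
  {"turn": [0,0,0],"delta_pos": [0,0,3.5],"gripper": 5.6},
  {"turn": [0,0,0],"delta_pos": [0,0,3],"gripper": 5.6},
])

```text
t: 11.88
position: [0.5986, 0.169, 0.1573]
tcp_rot: [0.697, 0.717, 0.001, 0.0]
wrist_force: [1.2, 0.9, 0.7]
opening: 0.0556
```

Call:
play_rows([
  {"turn": [0,0,-0.65],"delta_pos": [-1.34,-3.34,0],"gripper": 5.6},
  {"turn": [0,0,-0.65],"delta_pos": [-1.34,-3.34,0],"gripper": 5.6},
  {"turn": [0,0,-0.65],"delta_pos": [-1.34,-3.34,0],"gripper": 5.6},
  {"turn": [0,0,-0.65],"delta_pos": [-1.34,-3.34,0],"gripper": 5.6},
])

```text
t: 12.22
position: [0.5441, 0.0342, 0.1551]
tcp_rot: [0.713, 0.701, 0.0, 0.0]
wrist_force: [0.8, 0.2, -0.2]
opening: 0.0556
```

```bash
python3 look.py; python3 - <<'E'
from h import *
a=cv2.imread("pics/last.png"); b=grab("scene")
o=np.zeros((420,800,3),np.uint8); o[:,:400]=cv2.resize(a[180:285,210:310],(400,420),interpolation=2); o[:,400:]=cv2.resize(b[200:305,330:430],(400,420),interpolation=2)
cv2.imwrite("pics/s4.png",o)
E
```

```text
12.2167 [0.5441 0.0342 0.1551] toolyaw 89.0 [ 0.8  0.2 -0.2] 0.05558763364265123
g [ 0.6825 -0.1823] 11.5 0.069 0.068 [394.6 194.3]
g [ 0.4512 -0.1987] -5.7 0.067 0.069 [402.9 285.8]
r [ 0.6867 -0.0454] 5.2 0.067 0.066 [340.5 192.7]
r [ 0.5683 -0.1736] -0.1 0.065 0.066 [392. 239.]
```

View pics/s4.png

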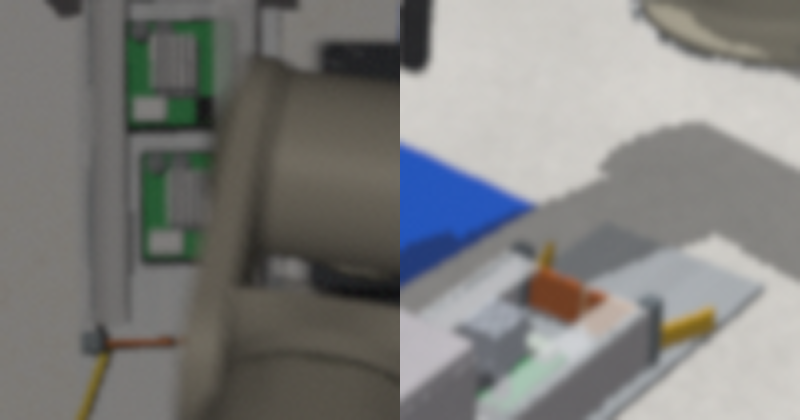

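Both boards are inside and the flap is shut. The first one slid on about 1 cm, which is fine. Next is the near-right green board at (0.451, -0.199).

Call:
play_rows([
  {"turn": [0,0,-0.66],"delta_pos": [-1.34,-3.34,0],"gripper": 5.6},
  {"turn": [0,0,-0.66],"delta_pos": [-1.34,-3.34,0],"gripper": 5.6},
  {"turn": [0,0,-0.66],"delta_pos": [-1.34,-3.34,0],"gripper": 5.6},
  {"turn": [0,0,-0.66],"delta_pos": [-1.34,-3.34,0],"gripper": 5.6},
  {"turn": [0,0,-0.66],"delta_pos": [-1.34,-3.34,0],"gripper": 5.6},
  {"turn": [0,0,-0.66],"delta_pos": [-1.34,-3.34,-2],"gripper": 5.6},
  {"turn": [0,0,-0.66],"delta_pos": [-1.34,-3.34,-2],"gripper": 5.6},
  {"turn": [0,0,0],"delta_pos": [0,0,0],"gripper": 5.6},
])

```text
t: 12.98
position: [0.4488, -0.2017, 0.1121]
tcp_rot: [0.742, 0.67, -0.001, -0.002]
wrist_force: [-1.1, -0.0, -0.0]
opening: 0.0563
```

Call:
play_rows([
  {"turn": [0,0,0],"delta_pos": [0,0,-3.5],"gripper": 5.6},
  {"turn": [0,0,0],"delta_pos": [0,0,-3],"gripper": 5.6},
  {"turn": [0,0,0],"delta_pos": [0,0,-1.6],"gripper": 5.6},
  {"turn": [0,0,0],"delta_pos": [0,0,-0.5],"gripper": 5.6},
  {"turn": [0,0,0],"delta_pos": [0,0,0],"gripper": 5.6},
])

```text
t: 13.4
position: [0.4515, -0.1977, 0.0283]
tcp_rot: [0.741, 0.672, -0.0, -0.001]
wrist_force: [-0.4, 0.1, 0.4]
opening: 0.0564
```

Call:
play_rows([
  {"turn": [0,0,0],"delta_pos": [0,0,0],"gripper": 2.5},
  {"turn": [0,0,0],"delta_pos": [0,0,0],"gripper": 2.5},
  {"turn": [0,0,0],"delta_pos": [0,0,0],"gripper": 2.5},
  {"turn": [0,0,0],"delta_pos": [0,0,0],"gripper": 2.5},
  {"turn": [0,0,0],"delta_pos": [0,0,0],"gripper": 2.5},
])

```text
t: 13.82
position: [0.4519, -0.1987, 0.0297]
tcp_rot: [0.741, 0.672, 0.0, 0.001]
wrist_force: [-0.6, 0.9, 7.5]
opening: 0.0336
```

Call:
play_rows([
  {"turn": [0,0,0],"delta_pos": [0,0,1.0],"gripper": 2.5},
  {"turn": [0,0,0],"delta_pos": [0,0,3.0],"gripper": 2.5},
  {"turn": [0,0,0],"delta_pos": [0,0,3.0],"gripper": 2.5},
  {"turn": [0,0,0],"delta_pos": [0,0,3.0],"gripper": 2.5},
  {"turn": [0,0,0],"delta_pos": [0,0,0],"gripper": 2.5},
  {"turn": [0,0,0],"delta_pos": [0,0,0],"gripper": 2.5},
])

```text
t: 14.32
position: [0.4517, -0.1988, 0.1301]
tcp_rot: [0.741, 0.672, 0.0, 0.001]
wrist_force: [0.1, -0.7, -3.3]
opening: 0.0336
```

Call:
play_rows([
  {"turn": [0,0,0.72],"delta_pos": [-0.34,3.62,0],"gripper": 2.5},
  {"turn": [0,0,0.72],"delta_pos": [-0.34,3.62,0],"gripper": 2.5},
  {"turn": [0,0,0.72],"delta_pos": [-0.34,3.62,0],"gripper": 2.5},
  {"turn": [0,0,0.72],"delta_pos": [-0.34,3.62,0],"gripper": 2.5},
  {"turn": [0,0,0.72],"delta_pos": [-0.34,3.62,0],"gripper": 2.5},
])

```text
t: 14.73
position: [0.433, -0.0158, 0.1275]
tcp_rot: [0.719, 0.695, -0.001, -0.001]
wrist_force: [0.6, 0.0, -2.6]
opening: 0.0339
```

Call:
play_rows([
  {"turn": [0,0,0.72],"delta_pos": [-0.34,3.62,0],"gripper": 2.5},
  {"turn": [0,0,0.72],"delta_pos": [-0.34,3.62,0],"gripper": 2.5},
  {"turn": [0,0,0.72],"delta_pos": [-0.34,3.62,0],"gripper": 2.5},
  {"turn": [0,0,0.72],"delta_pos": [-0.34,3.62,0],"gripper": 2.5},
  {"turn": [0,0,0.72],"delta_pos": [-0.34,3.62,0],"gripper": 2.5},
  {"turn": [0,0,0],"delta_pos": [0,0,0],"gripper": 2.5},
])

```text
t: 15.23
position: [0.4153, 0.168, 0.1275]
tcp_rot: [0.695, 0.719, -0.001, -0.001]
wrist_force: [-0.2, -0.1, -2.2]
opening: 0.0339
```

Call:
play_rows([
  {"turn": [0,0,0],"delta_pos": [0,0,-3.0],"gripper": 2.5},
  {"turn": [0,0,0],"delta_pos": [0,0,-3.0],"gripper": 2.5},
  {"turn": [0,0,0],"delta_pos": [0,0,-2.0],"gripper": 2.5},
  {"turn": [0,0,0],"delta_pos": [0,0,-1.5],"gripper": 2.5},
  {"turn": [0,0,0],"delta_pos": [0,0,0],"gripper": 2.5},
  {"turn": [0,0,0],"delta_pos": [0,0,0],"gripper": 2.5},
])

```text
t: 15.73
position: [0.4163, 0.1631, 0.0324]
tcp_rot: [0.697, 0.717, -0.001, -0.001]
wrist_force: [0.2, 0.1, -1.8]
opening: 0.0339
```

```bash
python3 look.py
```

```text
15.7333 [0.4163 0.1631 0.0324] toolyaw 91.6 [ 0.2  0.1 -1.8] 0.03393543870360672
g [ 0.6825 -0.1823] 11.5 0.069 0.068 [394.6 194.3]
r [ 0.6866 -0.0454] 5.7 0.067 0.066 [340.5 192.7]
r [ 0.5683 -0.1736] -0.1 0.065 0.066 [392. 239.]
```

Call:
play_rows([
  {"turn": [0,0,0],"delta_pos": [1.0,0.03,0],"gripper": 2.5},
  {"turn": [0,0,0],"delta_pos": [1.0,0.03,0],"gripper": 2.5},
  {"turn": [0,0,0],"delta_pos": [1.0,0.03,0],"gripper": 2.5},
  {"turn": [0,0,0],"delta_pos": [1.0,0.03,0],"gripper": 2.5},
  {"turn": [0,0,0],"delta_pos": [1.0,0.03,0],"gripper": 2.5},
  {"turn": [0,0,0],"delta_pos": [1.0,0.03,0],"gripper": 2.5},
  {"turn": [0,0,0],"delta_pos": [0.8,0.03,0],"gripper": 2.5},
  {"turn": [0,0,0],"delta_pos": [0.8,0.03,0],"gripper": 2.5},
])

```text
t: 16.45
position: [0.4918, 0.166, 0.033]
tcp_rot: [0.697, 0.717, -0.002, -0.002]
wrist_force: [-4.3, 0.9, -1.8]
opening: 0.0337
```

Call:
play_rows([
  {"turn": [0,0,0],"delta_pos": [1.3,0.04,0],"gripper": 2.5},
  {"turn": [0,0,0],"delta_pos": [1.3,0.04,0],"gripper": 2.5},
  {"turn": [0,0,0],"delta_pos": [1.3,0.04,0],"gripper": 2.5},
  {"turn": [0,0,0],"delta_pos": [1.3,0.04,0],"gripper": 2.5},
])

```text
t: 16.78
position: [0.5443, 0.1674, 0.0334]
tcp_rot: [0.697, 0.717, -0.002, -0.001]
wrist_force: [-6.9, 1.1, 1.6]
opening: 0.0336
```

Call:
play_rows([
  {"turn": [0,0,0],"delta_pos": [1.3,0.04,0],"gripper": 2.5},
  {"turn": [0,0,0],"delta_pos": [1.3,0.04,0],"gripper": 2.5},
  {"turn": [0,0,0],"delta_pos": [1.3,0.04,0],"gripper": 2.5},
  {"turn": [0,0,0],"delta_pos": [1.5,0.04,0],"gripper": 2.5},
  {"turn": [0,0,0],"delta_pos": [0,0,0],"gripper": 2.5},
  {"turn": [0,0,0],"delta_pos": [0,0,0],"gripper": 2.5},
])

```text
t: 17.28
position: [0.5992, 0.1688, 0.0334]
tcp_rot: [0.697, 0.717, -0.0, -0.0]
wrist_force: [-0.1, -1.1, -2.7]
opening: 0.0336
```

Call:
play_rows([
  {"turn": [0,0,0],"delta_pos": [0,0,0],"gripper": 4.6},
  {"turn": [0,0,0],"delta_pos": [0,0,0],"gripper": 4.6},
  {"turn": [0,0,0],"delta_pos": [0,0,0],"gripper": 4.6},
  {"turn": [0,0,0],"delta_pos": [0,0,2],"gripper": 4.6},
  {"turn": [0,0,0],"delta_pos": [0,0,3.5],"gripper": 4.6},
  {"turn": [0,0,0],"delta_pos": [0,0,3.5],"gripper": 5.6},
  {"turn": [0,0,0],"delta_pos": [0,0,3],"gripper": 5.6},
])

```text
t: 17.87
position: [0.5993, 0.1691, 0.1563]
tcp_rot: [0.697, 0.717, 0.001, 0.0]
wrist_force: [0.9, 0.6, 0.3]
opening: 0.0556
```

```bash
python3 look.py
```

```text
17.8667 [0.5993 0.1691 0.1563] toolyaw 91.6 [0.9 0.6 0.3] 0.05559160238618346
g [ 0.6825 -0.1823] 11.5 0.069 0.068 [394.6 194.3]
r [ 0.6864 -0.0453] 5.7 0.067 0.066 [340.5 192.9]
r [ 0.5683 -0.1736] -0.1 0.065 0.066 [392. 239.]
```

Call:
play_rows([
  {"turn": [0,0,1],"delta_pos": [0,-3.51,0],"gripper": 5.6},
  {"turn": [0,0,1],"delta_pos": [0,-3.51,0],"gripper": 5.6},
  {"turn": [0,0,1],"delta_pos": [0.8,-3.51,0],"gripper": 5.6},
  {"turn": [0,0,1],"delta_pos": [1,-3.51,0],"gripper": 5.6},
  {"turn": [0,0,1],"delta_pos": [1,-3.51,0],"gripper": 5.6},
])

```text
t: 18.33
position: [0.6273, -0.008, 0.154]
tcp_rot: [0.665, 0.747, 0.0, 0.0]
wrist_force: [0.6, 0.7, 0.2]
opening: 0.0557
```

Call:
play_rows([
  {"turn": [0,0,1],"delta_pos": [1.1,-3.51,0],"gripper": 5.6},
  {"turn": [0,0,1],"delta_pos": [1.1,-3.51,0],"gripper": 5.6},
  {"turn": [0,0,1],"delta_pos": [1.1,-3.51,0],"gripper": 5.6},
  {"turn": [0,0,1],"delta_pos": [1.1,-3.51,-2],"gripper": 5.6},
  {"turn": [0,0,1],"delta_pos": [1.1,-3.51,-2],"gripper": 5.6},
  {"turn": [0,0,0],"delta_pos": [0,0,0],"gripper": 5.6},
  {"turn": [0,0,0],"delta_pos": [0,0,0],"gripper": 5.6},
])

```text
t: 18.92
position: [0.6815, -0.183, 0.1118]
tcp_rot: [0.633, 0.774, -0.0, -0.001]
wrist_force: [0.1, 0.4, 0.8]
opening: 0.0558
```

```bash
python3 look.py; python3 - <<'E'
from h import *
a=cv2.imread("pics/last.png"); b=grab("scene")
o=np.zeros((420,800,3),np.uint8); o[:,:400]=cv2.resize(a[165:270,210:310],(400,420),interpolation=2); o[:,400:]=cv2.resize(b[195:300,210:310],(400,420),interpolation=2)
cv2.imwrite("pics/s5.png",o)
E
```

```text
18.9167 [ 0.6815 -0.183   0.1118] toolyaw 101.5 [0.1 0.4 0.8] 0.05576297566898166
r [ 0.6865 -0.0456] 5.2 0.067 0.066 [340.6 192.8]
```

View pics/s5.png

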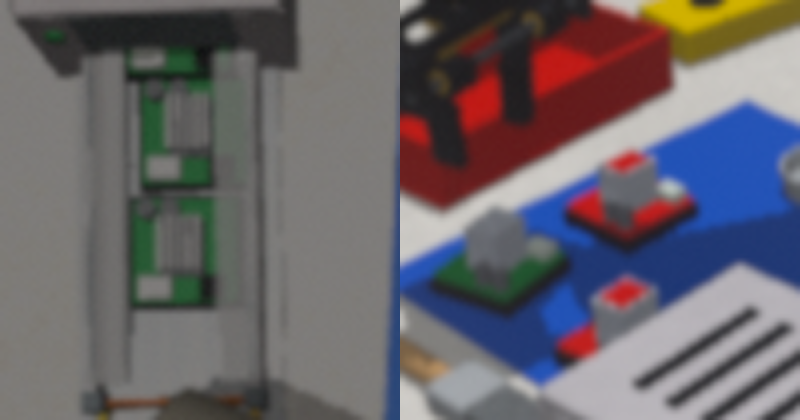

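Three boards are in the lane and the flap is shut. The gripper is above the fourth green board.

Call:
play_rows([
  {"turn": [0,0,0],"delta_pos": [0.05,0.1,-3.5],"gripper": 5.6},
  {"turn": [0,0,0],"delta_pos": [0,0,-3],"gripper": 5.6},
  {"turn": [0,0,0],"delta_pos": [0,0,-1.6],"gripper": 5.6},
  {"turn": [0,0,0],"delta_pos": [0,0,-0.4],"gripper": 5.6},
  {"turn": [0,0,0],"delta_pos": [0,0,0],"gripper": 5.6},
])

```text
t: 19.43
position: [0.6828, -0.1793, 0.0293]
tcp_rot: [0.631, 0.775, -0.0, -0.0]
wrist_force: [0.2, -0.2, -0.2]
opening: 0.0557
```

Call:
play_rows([
  {"turn": [0,0,0],"delta_pos": [0,0,0],"gripper": 2.5},
  {"turn": [0,0,0],"delta_pos": [0,0,0],"gripper": 2.5},
  {"turn": [0,0,0],"delta_pos": [0,0,0],"gripper": 2.5},
  {"turn": [0,0,0],"delta_pos": [0,0,0],"gripper": 2.5},
  {"turn": [0,0,0],"delta_pos": [0,0,0],"gripper": 2.5},
])

```text
t: 19.85
position: [0.6834, -0.1807, 0.0304]
tcp_rot: [0.632, 0.775, 0.0, 0.001]
wrist_force: [-0.5, 1.7, 7.2]
opening: 0.0337
```

Call:
play_rows([
  {"turn": [0,0,0],"delta_pos": [0,0,1.0],"gripper": 2.5},
  {"turn": [0,0,0],"delta_pos": [0,0,3.0],"gripper": 2.5},
  {"turn": [0,0,0],"delta_pos": [0,0,3.0],"gripper": 2.5},
  {"turn": [0,0,0],"delta_pos": [0,0,3.0],"gripper": 2.5},
  {"turn": [0,0,0],"delta_pos": [0,0,0],"gripper": 2.5},
  {"turn": [0,0,0],"delta_pos": [0,0,0],"gripper": 2.5},
])

```text
t: 20.35
position: [0.6832, -0.1809, 0.1309]
tcp_rot: [0.632, 0.775, 0.0, 0.002]
wrist_force: [-0.1, -0.6, -1.8]
opening: 0.0337
```

Call:
play_rows([
  {"turn": [0,0,-0.83],"delta_pos": [-2.22,2.87,0],"gripper": 2.5},
  {"turn": [0,0,-0.83],"delta_pos": [-2.22,2.87,0],"gripper": 2.5},
  {"turn": [0,0,-0.83],"delta_pos": [-2.22,2.87,0],"gripper": 2.5},
  {"turn": [0,0,-0.83],"delta_pos": [-2.22,2.87,0],"gripper": 2.5},
  {"turn": [0,0,-0.83],"delta_pos": [-2.22,2.87,0],"gripper": 2.5},
  {"turn": [0,0,-0.83],"delta_pos": [-2.22,2.87,0],"gripper": 2.5},
])

```text
t: 20.85
position: [0.5473, -0.0071, 0.1274]
tcp_rot: [0.665, 0.746, -0.001, -0.001]
wrist_force: [0.2, 0.1, -2.5]
opening: 0.0339
```

Call:
play_rows([
  {"turn": [0,0,-0.83],"delta_pos": [-2.22,2.87,0],"gripper": 2.5},
  {"turn": [0,0,-0.83],"delta_pos": [-2.22,2.87,0],"gripper": 2.5},
  {"turn": [0,0,-0.83],"delta_pos": [-2.22,2.87,0],"gripper": 2.5},
  {"turn": [0,0,-0.83],"delta_pos": [-2.22,2.87,0],"gripper": 2.5},
  {"turn": [0,0,-0.83],"delta_pos": [-2.22,2.87,0],"gripper": 2.5},
  {"turn": [0,0,-0.83],"delta_pos": [-2.22,2.87,0],"gripper": 2.5},
  {"turn": [0,0,0],"delta_pos": [0,0,0],"gripper": 2.5},
  {"turn": [0,0,0],"delta_pos": [0,0,0],"gripper": 2.5},
])

```text
t: 21.52
position: [0.4149, 0.1647, 0.1281]
tcp_rot: [0.696, 0.718, -0.001, -0.001]
wrist_force: [-0.3, -1.1, -2.0]
opening: 0.0336
```

Call:
play_rows([
  {"turn": [0,0,0],"delta_pos": [0,0,-3.0],"gripper": 2.5},
  {"turn": [0,0,0],"delta_pos": [0,0,-3.0],"gripper": 2.5},
  {"turn": [0,0,0],"delta_pos": [0,0,-2.0],"gripper": 2.5},
  {"turn": [0,0,0],"delta_pos": [0,0,-1.5],"gripper": 2.5},
  {"turn": [0,0,0],"delta_pos": [0,0,0],"gripper": 2.5},
  {"turn": [0,0,0],"delta_pos": [0,0,0],"gripper": 2.5},
])

```text
t: 22.02
position: [0.4164, 0.1629, 0.0328]
tcp_rot: [0.697, 0.717, -0.001, -0.001]
wrist_force: [-0.3, -0.8, -2.1]
opening: 0.0336
```

```bash
python3 look.py
```

```text
22.0167 [0.4164 0.1629 0.0328] toolyaw 91.6 [-0.3 -0.8 -2.1] 0.03356246001688879
r [ 0.6865 -0.0453] 5.7 0.067 0.066 [340.5 192.8]
r [ 0.5683 -0.1736] -0.1 0.065 0.066 [392. 239.]
```

Call:
play_rows([
  {"turn": [0,0,0],"delta_pos": [1.0,0.03,0],"gripper": 2.5},
  {"turn": [0,0,0],"delta_pos": [1.0,0.03,0],"gripper": 2.5},
  {"turn": [0,0,0],"delta_pos": [1.0,0.03,0],"gripper": 2.5},
  {"turn": [0,0,0],"delta_pos": [1.0,0.03,0],"gripper": 2.5},
  {"turn": [0,0,0],"delta_pos": [1.0,0.03,0],"gripper": 2.5},
  {"turn": [0,0,0],"delta_pos": [1.0,0.03,0],"gripper": 2.5},
  {"turn": [0,0,0],"delta_pos": [0.8,0.03,0],"gripper": 2.5},
  {"turn": [0,0,0],"delta_pos": [0.8,0.03,0],"gripper": 2.5},
])

```text
t: 22.73
position: [0.4907, 0.1663, 0.0331]
tcp_rot: [0.697, 0.717, -0.002, -0.002]
wrist_force: [-5.1, 2.8, -0.9]
opening: 0.0342
```

Call:
play_rows([
  {"turn": [0,0,0],"delta_pos": [1.3,0.04,0],"gripper": 2.5},
  {"turn": [0,0,0],"delta_pos": [1.3,0.04,0],"gripper": 2.5},
  {"turn": [0,0,0],"delta_pos": [1.3,0.04,0],"gripper": 2.5},
  {"turn": [0,0,0],"delta_pos": [1.3,0.04,0],"gripper": 2.5},
])

```text
t: 23.07
position: [0.5432, 0.1676, 0.0336]
tcp_rot: [0.697, 0.717, -0.002, -0.002]
wrist_force: [-8.9, 0.2, 2.9]
opening: 0.034
```

Call:
play_rows([
  {"turn": [0,0,0],"delta_pos": [1.3,0.04,0],"gripper": 2.5},
  {"turn": [0,0,0],"delta_pos": [1.3,0.04,0],"gripper": 2.5},
  {"turn": [0,0,0],"delta_pos": [1.3,0.04,0],"gripper": 2.5},
  {"turn": [0,0,0],"delta_pos": [1.5,0.04,0],"gripper": 2.5},
  {"turn": [0,0,0],"delta_pos": [0,0,0],"gripper": 2.5},
  {"turn": [0,0,0],"delta_pos": [0,0,0],"gripper": 2.5},
])

```text
t: 23.57
position: [0.5985, 0.1689, 0.0337]
tcp_rot: [0.697, 0.717, 0.0, 0.0]
wrist_force: [-0.8, 0.2, -2.4]
opening: 0.0341
```

Call:
play_rows([
  {"turn": [0,0,0],"delta_pos": [0,0,0],"gripper": 4.6},
  {"turn": [0,0,0],"delta_pos": [0,0,0],"gripper": 4.6},
  {"turn": [0,0,0],"delta_pos": [0,0,0],"gripper": 4.6},
  {"turn": [0,0,0],"delta_pos": [0,0,2],"gripper": 4.6},
  {"turn": [0,0,0],"delta_pos": [0,0,3.5],"gripper": 4.6},
  {"turn": [0,0,0],"delta_pos": [0,0,3.5],"gripper": 5.6},
  {"turn": [0,0,0],"delta_pos": [0,0,3],"gripper": 5.6},
])

```text
t: 24.15
position: [0.5983, 0.1695, 0.1564]
tcp_rot: [0.697, 0.717, 0.001, 0.0]
wrist_force: [0.8, 0.7, 0.4]
opening: 0.0553
```

```bash
python3 look.py
```

```text
24.15 [0.5983 0.1695 0.1564] toolyaw 91.7 [0.8 0.7 0.4] 0.055347599076664054
r [ 0.6864 -0.0453] 5.7 0.067 0.066 [340.5 192.9]
r [ 0.5683 -0.1736] -0.1 0.065 0.066 [392. 239.]
```

Call:
play_rows([
  {"turn": [0,0,0.7],"delta_pos": [1.46,-3.57,0],"gripper": 5.6},
  {"turn": [0,0,0.7],"delta_pos": [1.46,-3.57,0],"gripper": 5.6},
  {"turn": [0,0,0.7],"delta_pos": [1.46,-3.57,0],"gripper": 5.6},
  {"turn": [0,0,0.7],"delta_pos": [1.46,-3.57,0],"gripper": 5.6},
  {"turn": [0,0,0.7],"delta_pos": [1.46,-3.57,-2],"gripper": 5.6},
  {"turn": [0,0,0.7],"delta_pos": [1.46,-3.57,-2],"gripper": 5.6},
  {"turn": [0,0,0],"delta_pos": [0,0,0],"gripper": 5.6},
  {"turn": [0,0,0],"delta_pos": [0,0,0],"gripper": 5.6},
])

```text
t: 24.87
position: [0.6843, -0.0435, 0.1138]
tcp_rot: [0.671, 0.741, -0.001, -0.001]
wrist_force: [-0.2, 0.8, 0.7]
opening: 0.0559
```

Call:
play_rows([
  {"turn": [0,0,0],"delta_pos": [0,0,-3.5],"gripper": 5.6},
  {"turn": [0,0,0],"delta_pos": [0,0,-3],"gripper": 5.6},
  {"turn": [0,0,0],"delta_pos": [0,0,-1.6],"gripper": 5.6},
  {"turn": [0,0,0],"delta_pos": [0,0,-0.4],"gripper": 5.6},
  {"turn": [0,0,0],"delta_pos": [0,0,0],"gripper": 5.6},
])

```text
t: 25.28
position: [0.6845, -0.0407, 0.0306]
tcp_rot: [0.67, 0.743, -0.0, -0.0]
wrist_force: [-0.5, -0.6, 0.3]
opening: 0.0561
```

Call:
play_rows([
  {"turn": [0,0,0],"delta_pos": [0,0,0],"gripper": 2.5},
  {"turn": [0,0,0],"delta_pos": [0,0,0],"gripper": 2.5},
  {"turn": [0,0,0],"delta_pos": [0,0,0],"gripper": 2.5},
  {"turn": [0,0,0],"delta_pos": [0,0,0],"gripper": 2.5},
  {"turn": [0,0,0],"delta_pos": [0,0,0],"gripper": 2.5},
])

```text
t: 25.7
position: [0.6857, -0.0418, 0.0322]
tcp_rot: [0.67, 0.742, 0.001, 0.001]
wrist_force: [0.3, 0.8, 6.5]
opening: 0.0336
```

Call:
play_rows([
  {"turn": [0,0,0],"delta_pos": [0,0,1.0],"gripper": 2.5},
  {"turn": [0,0,0],"delta_pos": [0,0,3.0],"gripper": 2.5},
  {"turn": [0,0,0],"delta_pos": [0,0,3.0],"gripper": 2.5},
  {"turn": [0,0,0],"delta_pos": [0,0,3.0],"gripper": 2.5},
  {"turn": [0,0,0],"delta_pos": [0,0,2.0],"gripper": 2.5},
  {"turn": [0,0,0],"delta_pos": [0,0,0],"gripper": 2.5},
])

```text
t: 26.2
position: [0.6862, -0.0422, 0.1561]
tcp_rot: [0.67, 0.742, 0.002, 0.003]
wrist_force: [0.1, -0.3, -1.2]
opening: 0.0337
```

Call:
play_rows([
  {"turn": [0,0,-0.43],"delta_pos": [-1.12,-3.52,0],"gripper": 2.5},
  {"turn": [0,0,-0.43],"delta_pos": [-1.12,-3.52,0],"gripper": 2.5},
  {"turn": [0,0,-0.43],"delta_pos": [-1.12,-3.52,0],"gripper": 2.5},
  {"turn": [0,0,-0.43],"delta_pos": [-1.12,-3.52,0],"gripper": 2.5},
  {"turn": [0,0,-0.43],"delta_pos": [-1.12,-3.52,0],"gripper": 2.5},
])

```text
t: 26.62
position: [0.6274, -0.2191, 0.1491]
tcp_rot: [0.684, 0.729, -0.0, -0.001]
wrist_force: [0.3, 0.9, -1.4]
opening: 0.0338
```

Call:
play_rows([
  {"turn": [0,0,-0.43],"delta_pos": [-1.12,-3.52,0],"gripper": 2.5},
  {"turn": [0,0,-0.43],"delta_pos": [-1.12,-3.52,0],"gripper": 2.5},
  {"turn": [0,0,-0.43],"delta_pos": [-1.12,-3.52,0],"gripper": 2.5},
  {"turn": [0,0,-0.43],"delta_pos": [-1.12,-3.52,0],"gripper": 2.5},
  {"turn": [0,0,0],"delta_pos": [0,0,0],"gripper": 2.5},
  {"turn": [0,0,0],"delta_pos": [0,0,0],"gripper": 2.5},
  {"turn": [0,0,0],"delta_pos": [0,0,0],"gripper": 2.5},
])

```text
t: 27.2
position: [0.5837, -0.358, 0.1494]
tcp_rot: [0.695, 0.719, 0.0, -0.001]
wrist_force: [0.4, 0.2, -1.0]
opening: 0.0339
```

```bash
python3 look.py; python3 - <<'E'
from h import *
a=cv2.imread("pics/last.png"); b=grab("scene")
o=np.zeros((420,800,3),np.uint8); o[:,:400]=cv2.resize(a[160:300,200:333],(400,420),interpolation=2); o[:,400:]=cv2.resize(b[160:265,180:280],(400,420),interpolation=2)
cv2.imwrite("pics/s6.png",o)
E
```

```text
27.2 [ 0.5837 -0.358   0.1494] toolyaw 92.0 [ 0.4  0.2 -1. ] 0.0338767054569205
r [ 0.5683 -0.1736] -0.1 0.065 0.066 [392. 239.]
```

View pics/s6.png

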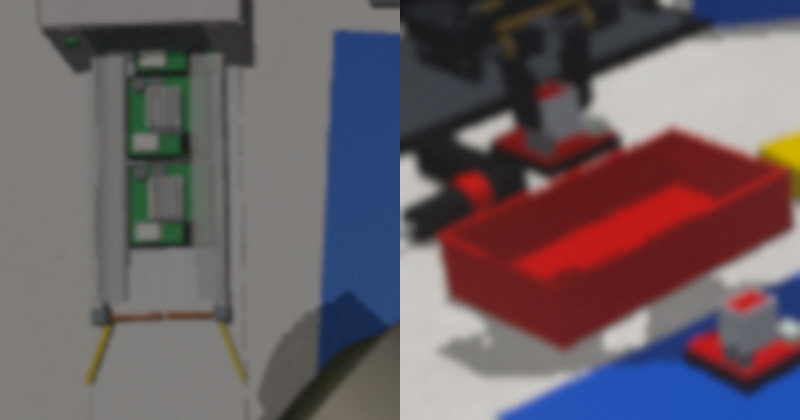

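All four green boards are in, the flap is shut, and the reject is held level above the bin. I lower it into the far half.

Call:
play_rows([
  {"turn": [0,0,0],"delta_pos": [0,-0.1,-3.0],"gripper": 2.5},
  {"turn": [0,0,0],"delta_pos": [0,0,-3.0],"gripper": 2.5},
  {"turn": [0,0,0],"delta_pos": [0,0,-3.0],"gripper": 2.5},
  {"turn": [0,0,0],"delta_pos": [0,0,-1.5],"gripper": 2.5},
  {"turn": [0,0,0],"delta_pos": [0,0,-0.7],"gripper": 2.5},
  {"turn": [0,0,0],"delta_pos": [0,0,-0.1],"gripper": 2.5},
  {"turn": [0,0,0],"delta_pos": [0,0,0],"gripper": 2.5},
])

```text
t: 27.88
position: [0.5847, -0.3593, 0.0384]
tcp_rot: [0.694, 0.72, 0.0, 0.001]
wrist_force: [0.1, -0.2, -0.9]
opening: 0.0339
```

Call:
play_rows([
  {"turn": [0,0,0],"delta_pos": [0,0,0],"gripper": 4.6},
  {"turn": [0,0,0],"delta_pos": [0,0,0],"gripper": 4.6},
  {"turn": [0,0,0],"delta_pos": [0,0,0],"gripper": 4.6},
  {"turn": [0,0,0],"delta_pos": [0,0,2],"gripper": 4.6},
  {"turn": [0,0,0],"delta_pos": [0,0,3.5],"gripper": 4.6},
  {"turn": [0,0,0],"delta_pos": [0,0,3.5],"gripper": 5.6},
  {"turn": [0,0,0],"delta_pos": [0,0,3],"gripper": 5.6},
])

```text
t: 28.47
position: [0.5842, -0.3598, 0.1607]
tcp_rot: [0.695, 0.719, 0.0, 0.001]
wrist_force: [0.3, -0.6, 0.0]
opening: 0.0554
```

```bash
python3 look.py
```

```text
28.4667 [ 0.5842 -0.3598  0.1607] toolyaw 92.0 [ 0.3 -0.6  0. ] 0.05543996497119866
r [ 0.5683 -0.1736] -0.1 0.065 0.066 [392. 239.]
```

Call:
play_rows([
  {"turn": [0,0,-0.33],"delta_pos": [-0.27,3.1,0],"gripper": 5.6},
  {"turn": [0,0,-0.33],"delta_pos": [-0.27,3.1,0],"gripper": 5.6},
  {"turn": [0,0,-0.33],"delta_pos": [-0.27,3.1,0],"gripper": 5.6},
  {"turn": [0,0,-0.33],"delta_pos": [-0.27,3.1,0],"gripper": 5.6},
  {"turn": [0,0,-0.33],"delta_pos": [-0.27,3.1,-2],"gripper": 5.6},
  {"turn": [0,0,-0.33],"delta_pos": [-0.27,3.1,-2],"gripper": 5.6},
  {"turn": [0,0,0],"delta_pos": [0,0,0],"gripper": 5.6},
  {"turn": [0,0,0],"delta_pos": [0,0,0],"gripper": 5.6},
])

```text
t: 29.18
position: [0.5677, -0.1726, 0.1175]
tcp_rot: [0.706, 0.708, -0.0, -0.0]
wrist_force: [0.3, -0.1, 0.9]
opening: 0.0561
```

Call:
play_rows([
  {"turn": [0,0,0],"delta_pos": [0,0,-3.5],"gripper": 5.6},
  {"turn": [0,0,0],"delta_pos": [0,0,-3],"gripper": 5.6},
  {"turn": [0,0,0],"delta_pos": [0,0,-1.6],"gripper": 5.6},
  {"turn": [0,0,0],"delta_pos": [0,0,-0.7],"gripper": 5.6},
  {"turn": [0,0,0],"delta_pos": [0,0,0],"gripper": 5.6},
  {"turn": [0,0,0],"delta_pos": [0,0,0],"gripper": 5.6},
])

```text
t: 29.68
position: [0.5686, -0.1748, 0.0309]
tcp_rot: [0.707, 0.707, 0.0, 0.001]
wrist_force: [-0.7, -0.2, 1.0]
opening: 0.056
```

Call:
play_rows([
  {"turn": [0,0,0],"delta_pos": [0,0,0],"gripper": 2.5},
  {"turn": [0,0,0],"delta_pos": [0,0,0],"gripper": 2.5},
  {"turn": [0,0,0],"delta_pos": [0,0,0],"gripper": 2.5},
  {"turn": [0,0,0],"delta_pos": [0,0,0],"gripper": 2.5},
  {"turn": [0,0,0],"delta_pos": [0,0,0],"gripper": 2.5},
])

```text
t: 30.1
position: [0.5683, -0.1739, 0.0304]
tcp_rot: [0.707, 0.707, 0.0, 0.001]
wrist_force: [-0.8, 0.3, 5.9]
opening: 0.0343
```

Call:
play_rows([
  {"turn": [0,0,0],"delta_pos": [0,0,1.0],"gripper": 2.5},
  {"turn": [0,0,0],"delta_pos": [0,0,3.0],"gripper": 2.5},
  {"turn": [0,0,0],"delta_pos": [0,0,3.0],"gripper": 2.5},
  {"turn": [0,0,0],"delta_pos": [0,0,3.0],"gripper": 2.5},
  {"turn": [0,0,0],"delta_pos": [0,0,2.0],"gripper": 2.5},
  {"turn": [0,0,0],"delta_pos": [0,0,0],"gripper": 2.5},
])

```text
t: 30.6
position: [0.5692, -0.1743, 0.1543]
tcp_rot: [0.707, 0.707, 0.001, 0.004]
wrist_force: [0.6, -0.4, -1.9]
opening: 0.0337
```

Call:
play_rows([
  {"turn": [0,0,0.33],"delta_pos": [-1.65,-3.2,0],"gripper": 2.5},
  {"turn": [0,0,0.33],"delta_pos": [-1.65,-3.2,0],"gripper": 2.5},
  {"turn": [0,0,0.33],"delta_pos": [-1.65,-3.2,0],"gripper": 2.5},
  {"turn": [0,0,0.33],"delta_pos": [-1.65,-3.2,0],"gripper": 2.5},
  {"turn": [0,0,0.33],"delta_pos": [-1.65,-3.2,0],"gripper": 2.5},
  {"turn": [0,0,0.33],"delta_pos": [-1.65,-3.2,0],"gripper": 2.5},
  {"turn": [0,0,0],"delta_pos": [0,0,0],"gripper": 2.5},
  {"turn": [0,0,0],"delta_pos": [0,0,0],"gripper": 2.5},
])

```text
t: 31.27
position: [0.4676, -0.3664, 0.1482]
tcp_rot: [0.696, 0.718, 0.0, -0.001]
wrist_force: [-0.2, 0.4, -1.8]
opening: 0.0338
```

Call:
play_rows([
  {"turn": [0,0,0],"delta_pos": [0,0,-3.0],"gripper": 2.5},
  {"turn": [0,0,0],"delta_pos": [0,0,-3.0],"gripper": 2.5},
  {"turn": [0,0,0],"delta_pos": [0,0,-3.0],"gripper": 2.5},
  {"turn": [0,0,0],"delta_pos": [0,0,-1.3],"gripper": 2.5},
  {"turn": [0,0,0],"delta_pos": [0,0,-0.7],"gripper": 2.5},
  {"turn": [0,0,0],"delta_pos": [0,0,-0.2],"gripper": 2.5},
  {"turn": [0,0,0],"delta_pos": [0,0,0],"gripper": 2.5},
])

```text
t: 31.85
position: [0.4693, -0.3651, 0.0377]
tcp_rot: [0.695, 0.719, 0.0, -0.0]
wrist_force: [-0.5, 1.3, -2.0]
opening: 0.0335
```

```bash
python3 look.py
```

```text
31.85 [ 0.4693 -0.3651  0.0377] toolyaw 92.0 [-0.5  1.3 -2. ] 0.03346052618741978
```

Call:
play_rows([
  {"turn": [0,0,0],"delta_pos": [0,0,-0.1],"gripper": 4.6},
  {"turn": [0,0,0],"delta_pos": [0,0,0],"gripper": 4.6},
  {"turn": [0,0,0],"delta_pos": [0,0,0],"gripper": 4.6},
  {"turn": [0,0,0],"delta_pos": [0,0,2],"gripper": 4.6},
  {"turn": [0,0,0],"delta_pos": [0,0,3.5],"gripper": 4.6},
  {"turn": [0,0,0],"delta_pos": [0,0,3.5],"gripper": 4.6},
  {"turn": [0,0,0],"delta_pos": [0,0,3.5],"gripper": 4.6},
  {"turn": [0,0,0],"delta_pos": [0,0,3],"gripper": 4.6},
])

```text
t: 32.57
position: [0.4689, -0.3658, 0.1947]
tcp_rot: [0.695, 0.719, -0.0, 0.001]
wrist_force: [0.7, -0.8, 0.3]
opening: 0.0458
```

Call:
play_rows([
  {"turn": [0,0,-3],"delta_pos": [0,3.8,0],"gripper": 3.6},
  {"turn": [0,0,-3],"delta_pos": [0,3.8,0],"gripper": 3.6},
  {"turn": [0,0,-3],"delta_pos": [0,3.8,0],"gripper": 3.6},
  {"turn": [0,0,-3],"delta_pos": [0,3.8,0],"gripper": 3.6},
  {"turn": [0,0,-3],"delta_pos": [0,3.8,0],"gripper": 3.6},
  {"turn": [0,0,-3],"delta_pos": [0,3.8,0],"gripper": 3.6},
  {"turn": [0,0,-3],"delta_pos": [0,3.8,0],"gripper": 3.6},
  {"turn": [0,0,-3],"delta_pos": [0,3.8,0],"gripper": 3.6},
])

```text
t: 33.23
position: [0.4685, -0.06, 0.1922]
tcp_rot: [0.83, 0.558, 0.0, 0.001]
wrist_force: [0.3, 0.8, -0.6]
opening: 0.036
```

```bash
python3 look.py; python3 - <<'E'
from h import *
a=cv2.imread("pics/last.png")
b=[grab("top") for _ in range(6)]; a=np.mean([a]+b,0).astype(np.uint8); cv2.imwrite("pics/avg.png",a)
o=np.zeros((600,800,3),np.uint8); o[:,:400]=cv2.resize(a[190:325,430:520],(400,600),interpolation=2); o[:400,400:]=cv2.resize(a[246:296,140:190],(400,400),interpolation=2)
s=cv2.convertScaleAbs(a[255:285,150:180],alpha=3); o[400:,400:600]=cv2.resize(s,(200,200),interpolation=2)
cv2.imwrite("pics/s7.png",o)
E
```

```text
33.2333 [ 0.4685 -0.06    0.1922] toolyaw 67.8 [ 0.3  0.8 -0.6] 0.036023128219993227
```

View pics/s7.png

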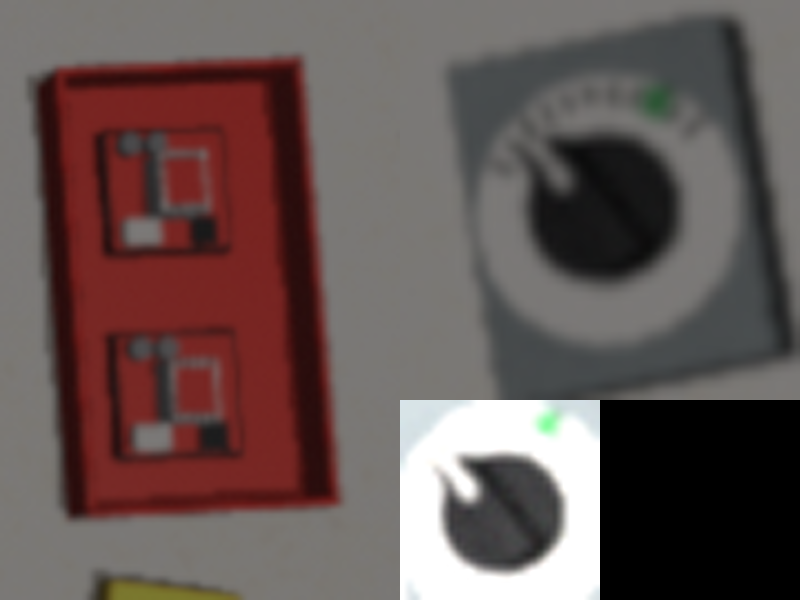

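Both rejects lie flat side by side in the bin. The knob pointer is at panel (520–570, 145–185). I enlarge the knob from both cameras to get the bar's angle.

```bash
python3 - <<'E'
from h import *
a=cv2.imread("pics/avg.png"); b=np.mean([grab("scene") for _ in range(5)],0).astype(np.uint8)
A=cv2.resize(cv2.convertScaleAbs(a[255:288,150:183],alpha=3),(396,396),interpolation=2)
B=cv2.resize(cv2.convertScaleAbs(b[285:325,435:475],alpha=2.2),(400,400),interpolation=2)
o=np.zeros((400,800,3),np.uint8); o[:396,:396]=A; o[:,400:]=B; cv2.imwrite("pics/s8.png",o)
# predicted projections of the bar-top for candidate angle, centre (.485,.386)
c=np.array([.4848,.3858])
for d in (28,34,40,46):
    u=np.array([np.cos(np.radians(d)),np.sin(np.radians(d))]); n=np.array([-u[1],u[0]])
    for nm,C in(("tipmid",c+.023*u),("tipR",c+.023*u-.007*n),("tipL",c+.023*u+.007*n),("tailR",c-.023*u-.007*n)):
        p=proj("top",[*C,.061]); q=proj("scene",[*C,.061]); print(d,nm,((p-[150,255])*12).round(),(400+(q[0]-435)*10).round(),((q[1]-285)*10).round())
E
```

```text
28 tipmid [117.  94.] 601.0 147.0
28 tipR [148.  78.] 569.0 143.0
28 tipL [ 87. 110.] 632.0 151.0
28 tailR [246. 278.] 573.0 27.0
34 tipmid [107. 100.] 611.0 148.0
34 tipR [136.  81.] 580.0 146.0
34 tipL [ 78. 119.] 643.0 150.0
34 tailR [254. 269.] 563.0 28.0
40 tipmid [ 97. 107.] 622.0 148.0
40 tipR [124.  85.] 591.0 148.0
40 tipL [ 71. 129.] 653.0 149.0
40 tailR [262. 259.] 553.0 29.0
46 tipmid [ 88. 115.] 633.0 148.0
46 tipR [113.  91.] 602.0 150.0
46 tipL [ 64. 140.] 663.0 146.0
46 tailR [268. 248.] 543.0 31.0
```

View pics/s8.png

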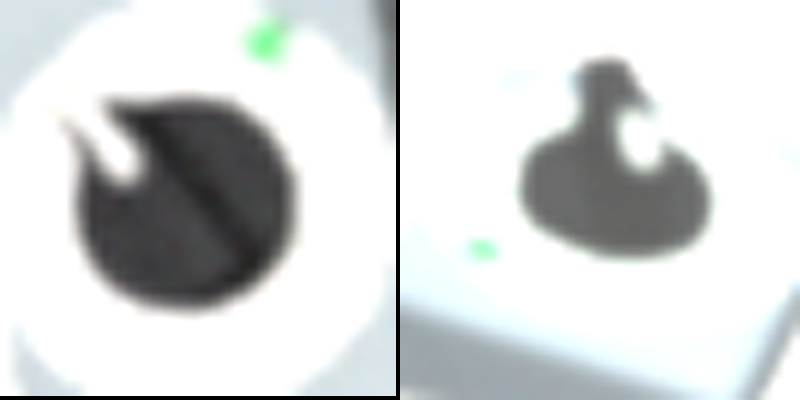

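The bar points about 40° ccw of world x. I fit the dial circle and box edges to pin down the centre and the mark's angle.

```bash
cat > dial.py <<'E'
from h import *
a=cv2.imread("pics/avg.png"); Z=8
c=cv2.resize(a[240:305,135:200],None,fx=Z,fy=Z,interpolation=2); h=cv2.cvtColor(c,cv2.COLOR_BGR2HSV)
w=lambda u,v,z:ray("top",((u+.5)/Z-.5+135,(v+.5)/Z-.5+240),z)[:2]
V=h[...,2]; S=h[...,1]
# box+dial: find table vs box
P=[]
# dial: cast spokes from approx centre, outermost bright->box edge (sat rise / drop in value)
cx,cy=(166-135)*Z,(272-240)*Z
g=c.astype(float); E=[];D=[]
for t in np.radians(np.arange(0,360,3)):
    prof=[]
    rr=np.arange(6*Z,19*Z,1)
    xs=(cx+rr*np.cos(t)).astype(int); ys=(cy+rr*np.sin(t)).astype(int)
    v=V[ys,xs].astype(float); v=np.convolve(v,np.ones(7)/7,'same')
    k=np.arange(int(5*Z),len(rr)-8); k=k[rr[k]>11*Z]
    gr=v[k+5]-v[k-5]; j=k[np.argmin(gr)]
    if gr.min()<-15: D.append((xs[j],ys[j]))
D=np.array(D,float); W=np.array([w(u,v,.031) for u,v in D])
for _ in range(4):
    A=np.c_[2*W,np.ones(len(W))]; s=np.linalg.lstsq(A,(W**2).sum(1),rcond=None)[0]; r=np.sqrt(s[2]+s[:2]@s[:2]); e=abs(np.linalg.norm(W-s[:2],axis=1)-r); W=W[e<max(.0015,2*np.median(e))]
print("dial centre",s[:2].round(4),"r",r.round(4),"n",len(W))
m=(h[...,0]>45)&(h[...,0]<85)&(S>70); ys,xs=np.where(m); M=w(xs.mean(),ys.mean(),.031); d=M-s[:2]; print("mark",M.round(4),"ang",np.degrees(np.arctan2(d[1],d[0])).round(1),"rad",np.linalg.norm(d).round(4))
# disc (black), top at z ~.039
b=(V<50).astype(np.uint8); b[:,:int(20*Z)]=0;b[:, 45*Z:]=0; b[:20*Z]=0; b[50*Z:]=0
k=max(cv2.findContours(b,0,2)[0],key=cv2.contourArea); (u,v),rad=cv2.minEnclosingCircle(k); el=cv2.fitEllipse(k); print("disc",w(*el[0],.037).round(4),np.array(el[1])/Z)
E
python3 dial.py
```

```text
dial centre [0.4855 0.3903] r 0.0414 n 69
mark [0.5196 0.3763] ang -22.3 rad 0.0369
disc [0.4849 0.3892] [16.75714111 17.97255325]
```

```bash
cat >> dial.py <<'E'
g=cv2.cvtColor(c,cv2.COLOR_BGR2GRAY).astype(float); k0=np.array(el[0])
yy,xx=np.mgrid[:g.shape[0],:g.shape[1]]; rr=np.hypot(xx-k0[0],yy-k0[1])/Z
def ang(mask,z,wt=None):
    ys,xs=np.where(mask); Q=np.array([w(u,v,z) for u,v in zip(xs,ys)]); ww=np.ones(len(Q)) if wt is None else wt[mask]
    m=(Q*ww[:,None]).sum(0)/ww.sum(); C=((Q-m)*ww[:,None]).T@(Q-m); l,e=np.linalg.eigh(C); e=e[:,1]*np.sign(e[0,1]); return np.degrees(np.arctan2(e[1],e[0])).round(1),m.round(4),len(Q),np.sqrt(l/ww.sum()).round(4)
ins=(rr<6.5); med=np.median(g[ins]); 
for q in(8,12,16): 
    t=np.percentile(g[ins],q); print("dark edge",q,ang(ins&(g<t),.05))
# per-row minimum of the dark band, robust line
pts=[]
for y in range(int(k0[1]-5*Z),int(k0[1]+5*Z),2):
    x0=int(k0[0]-1*Z); xs=np.arange(int(k0[0]-4*Z),int(k0[0]+5.5*Z)); xs=xs[rr[y,xs]<7]; j=xs[np.argmin(g[y,xs])]; pts.append(w(j,y,.05))
pts=np.array(pts,np.float32); L=cv2.fitLine(pts,cv2.DIST_HUBER,0,.0005,.001).ravel(); print("ridge",np.degrees(np.arctan2(L[1],L[0])).round(1)%180)
wl=(rr<8.3)&(g>med+35)&(xx<k0[0])&(yy<k0[1])
for dr in (6.5,7.3,8.0):
    mm=(rr<dr)&(g>med+25)&(xx<k0[0]); print("white",dr,ang(mm,.061) if mm.sum()>20 else None)
E
python3 dial.py
```

```text
dial centre [0.4855 0.3903] r 0.0414 n 69
mark [0.5196 0.3763] ang -22.3 rad 0.0369
disc [0.4849 0.3892] [16.75714111 17.97255325]
dark edge 8 (np.float64(39.3), array([0.4879, 0.3835]), 590, array([0.0009, 0.0098]))
dark edge 12 (np.float64(39.3), array([0.4879, 0.3835]), 590, array([0.0009, 0.0098]))
dark edge 16 (np.float64(39.0), array([0.4869, 0.3827]), 1073, array([0.0011, 0.0094]))
ridge 40.6
white 6.5 (np.float64(-30.1), array([0.4909, 0.3943]), 239, array([0.001, 0.002]))Traceback (most recent call last):
  File "dial.py", line 42, in <module>
    mm=(rr<dr)&(g>med+25)&(xx<k0[0]); print("white",dr,ang(mm,.061) if mm.sum()>20 else None)
                                                       ~~~^^^^^^^^^
  File "dial.py", line 30, in ang
    ys,xs=np.where(mask); Q=np.array([w(u,v,z) for u,v in zip(xs,ys)]); ww=np.ones(len(Q)) if wt is None else wt[mask]
                                      ~^^^^^^^
  File "dial.py", line 4, in <lambda>
    w=lambda u,v,z:ray("top",((u+.5)/Z-.5+135,(v+.5)/Z-.5+240),z)[:2]
                   ~~~^^^^^^^^^^^^^^^^^^^^^^^^^^^^^^^^^^^^^^^^^^^
  File "h.py", line 6, in ray
    K,k,R,t=cal(n); p=np.linalg.inv(K)@[uv[0],uv[1],1]; d=p[:2]/p[2]; s=d.copy()
            ~~~^^^
  File "h.py", line 4, in cal
    c=eyes.calibration(n); R=cv2.Rodrigues(np.array(c["rvec"],float))[0]; return np.array(c["K"],float),float(c["k1"]),R,np.array(c["tvec"],float).ravel()
ValueError: time passes only in moves, steps and waits
```

The bar angle is about 39.5° (two estimates, 39.3 and 40.6), the knob centre about (0.485, 0.389) and the mark at -22.3°, so the turn is about 62° clockwise. I move above the knob.

Call:
play_rows([
  {"turn": [0,0,-2.4],"delta_pos": [0.14,3.74,0],"gripper": 3.6},
  {"turn": [0,0,-2.4],"delta_pos": [0.14,3.74,0],"gripper": 3.6},
  {"turn": [0,0,-2.4],"delta_pos": [0.14,3.74,0],"gripper": 3.6},
  {"turn": [0,0,-2.4],"delta_pos": [0.14,3.74,0],"gripper": 3.6},
  {"turn": [0,0,-2.4],"delta_pos": [0.14,3.74,0],"gripper": 3.6},
  {"turn": [0,0,-2.4],"delta_pos": [0.14,3.74,0],"gripper": 3.6},
])

```text
t: 34.33
position: [0.4771, 0.1643, 0.1916]
tcp_rot: [0.893, 0.45, 0.0, 0.0]
wrist_force: [0.4, -0.0, -0.3]
opening: 0.036
```

Call:
play_rows([
  {"turn": [0,0,-2.4],"delta_pos": [0.14,3.74,0],"gripper": 3.6},
  {"turn": [0,0,-2.4],"delta_pos": [0.14,3.74,0],"gripper": 3.6},
  {"turn": [0,0,-2.4],"delta_pos": [0.14,3.74,0],"gripper": 3.6},
  {"turn": [0,0,-2.4],"delta_pos": [0.14,3.74,0],"gripper": 3.6},
  {"turn": [0,0,-2.4],"delta_pos": [0.14,3.74,0],"gripper": 3.6},
  {"turn": [0,0,-2.1],"delta_pos": [0.14,3.8,0],"gripper": 3.6},
  {"turn": [0,0,0],"delta_pos": [0,0,0],"gripper": 3.6},
  {"turn": [0,0,0],"delta_pos": [0,0,0],"gripper": 3.6},
])

```text
t: 35.0
position: [0.4853, 0.3887, 0.1907]
tcp_rot: [0.941, 0.339, -0.0, 0.0]
wrist_force: [0.0, -0.9, -0.3]
opening: 0.0354
```

Call:
play_rows([
  {"turn": [0,0,0],"delta_pos": [0,0,-3.5],"gripper": 3.6},
  {"turn": [0,0,0],"delta_pos": [0,0,-3.0],"gripper": 3.6},
  {"turn": [0,0,0],"delta_pos": [0,0,-2.0],"gripper": 3.6},
  {"turn": [0,0,0],"delta_pos": [0,0,0],"gripper": 3.6},
  {"turn": [0,0,0],"delta_pos": [0,0,0],"gripper": 3.6},
  {"turn": [0,0,0],"delta_pos": [0,0,0],"gripper": 3.6},
])

```text
t: 35.5
position: [0.4866, 0.3874, 0.1084]
tcp_rot: [0.941, 0.337, 0.001, -0.0]
wrist_force: [0.1, -0.3, 1.3]
opening: 0.0359
```

```bash
python3 look.py; python3 - <<'E'
from h import *
b=grab("scene"); cv2.imwrite("pics/s9.png",cv2.resize(b[230:350,410:530],(600,600),interpolation=2))
E
```

```text
35.5 [0.4866 0.3874 0.1084] toolyaw 39.4 [ 0.1 -0.3  1.3] 0.03585837585626654
```

View pics/s9.png

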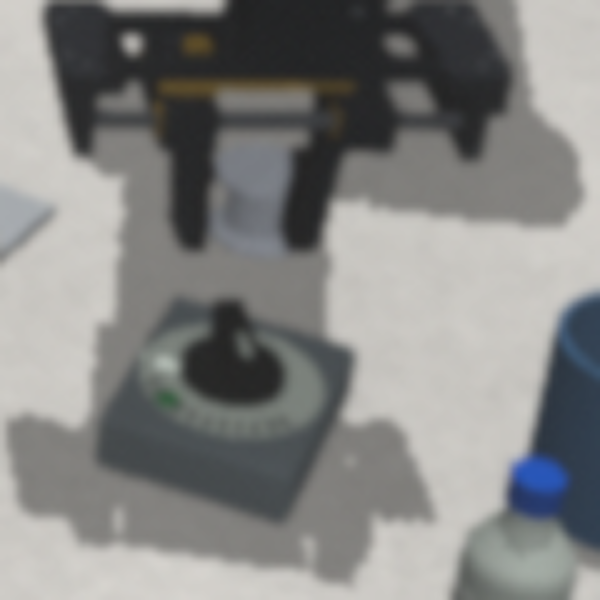

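The fingers straddle the bar (mid ~(247,240), bar ~(238,330)), aligned with it. I descend and grip gently.

Call:
play_rows([
  {"turn": [0,0,0],"delta_pos": [-0.1,0.15,-2.5],"gripper": 3.6},
  {"turn": [0,0,0],"delta_pos": [0,0,-2.0],"gripper": 3.6},
  {"turn": [0,0,0],"delta_pos": [0,0,-1.4],"gripper": 3.6},
  {"turn": [0,0,0],"delta_pos": [0,0,-0.5],"gripper": 3.6},
  {"turn": [0,0,0],"delta_pos": [0,0,0],"gripper": 3.6},
  {"turn": [0,0,0],"delta_pos": [0,0,0],"gripper": 3.6},
], force=12)

```text
t: 36.1
position: [0.4852, 0.3895, 0.0439]
tcp_rot: [0.941, 0.338, 0.001, -0.0]
wrist_force: [0.4, 0.4, -0.2]
opening: 0.0358
```

Call:
play_rows([
  {"turn": [0,0,0],"delta_pos": [0,0,0],"gripper": 2.4},
  {"turn": [0,0,0],"delta_pos": [0,0,0],"gripper": 2.0},
  {"turn": [0,0,0],"delta_pos": [0,0,0],"gripper": 1.7},
  {"turn": [0,0,0],"delta_pos": [0,0,0],"gripper": 1.5},
  {"turn": [0,0,0],"delta_pos": [0,0,0],"gripper": 1.0},
  {"turn": [0,0,0],"delta_pos": [0,0,0],"gripper": 0.8},
  {"turn": [0,0,0],"delta_pos": [0,0,0],"gripper": 0.8},
])

```text
t: 36.68
position: [0.4844, 0.3899, 0.0432]
tcp_rot: [0.941, 0.338, 0.0, -0.001]
wrist_force: [-4.0, 4.0, 4.1]
opening: 0.0136
```

```bash
python3 -c "
from h import *
s=robot.state(); print(s['position'],s['wrist_force'],s['moment'],s['opening'],s['joint_pos'])"
```

```text
[0.48436646 0.38991067 0.04315586] [-4.01751646  3.98532666  4.10535069] [0.6044654  0.58147223 0.00126117] 0.013614134666262486 [4.89249129e-01 7.23897420e-01 1.39091787e+00 1.10499406e-03
 1.02609221e+00 1.37029432e+00]
```

The grip has opening 13.6 mm and ~0 yaw moment, so it's aligned. I pull out with a firmer grip.

Call:
play_rows([
  {"turn": [0,0,0],"delta_pos": [-0.07,0.07,0],"gripper": 0.8},
  {"turn": [0,0,0],"delta_pos": [0,0,0.4],"gripper": 0.8},
  {"turn": [0,0,0],"delta_pos": [0,0,0.4],"gripper": 0.8},
  {"turn": [0,0,0],"delta_pos": [0,0,0.4],"gripper": 0.8},
  {"turn": [0,0,0],"delta_pos": [0,0,0.3],"gripper": 0.8},
  {"turn": [0,0,0],"delta_pos": [0,0,0],"gripper": 0.8},
  {"turn": [0,0,0],"delta_pos": [0,0,0],"gripper": 0.8},
], force=25)

```text
t: 37.27
position: [0.4842, 0.3899, 0.0573]
tcp_rot: [0.941, 0.338, 0.0, -0.0]
wrist_force: [5.3, 3.8, -6.6]
opening: 0.0137
```

```bash
python3 - <<'E'
from h import *
s=robot.state(); print(s['position'],s['wrist_force'],s['moment'],s['opening'])
b=grab("scene"); cv2.imwrite("pics/s10.png",cv2.resize(b[230:350,410:530],(600,600),interpolation=2))
E
```

```text
[0.48416044 0.38992275 0.05732704] [ 5.2796171   3.7590937  -6.56442384] [ 0.68741635 -0.84382664 -0.02368084] 0.013656412968912103
```

View pics/s10.png

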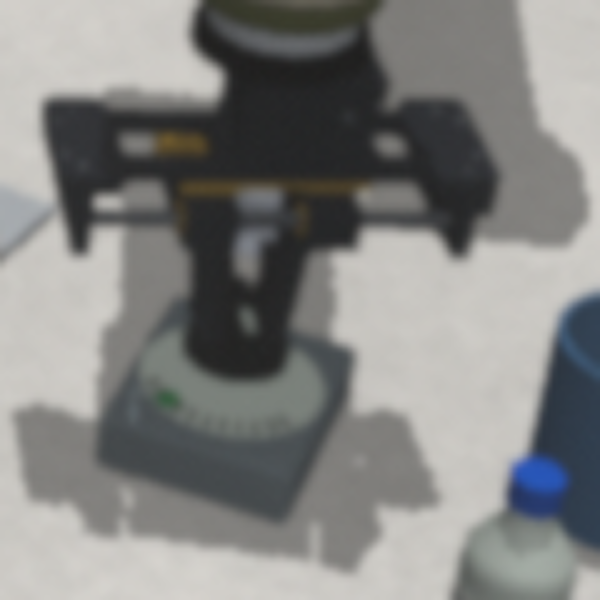

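The knob has lifted by ~14 mm (the disc is off the dial and there is a pull force at the stop). I turn it 61.8° clockwise.

Call:
play_rows([
  {"turn": [0,0,-5],"delta_pos": [0,0,0],"gripper": 0.8},
  {"turn": [0,0,-5],"delta_pos": [0,0,0],"gripper": 0.8},
  {"turn": [0,0,-5],"delta_pos": [0,0,0],"gripper": 0.8},
  {"turn": [0,0,-5],"delta_pos": [0,0,0],"gripper": 0.8},
  {"turn": [0,0,-5],"delta_pos": [0,0,0],"gripper": 0.8},
  {"turn": [0,0,-5],"delta_pos": [0,0,0],"gripper": 0.8},
])

```text
t: 37.82
position: [0.4838, 0.3907, 0.0573]
tcp_rot: [0.997, 0.08, 0.0, -0.001]
wrist_force: [3.0, 8.1, -7.2]
opening: 0.0135
```

Call:
play_rows([
  {"turn": [0,0,-5],"delta_pos": [0,0,0],"gripper": 0.8},
  {"turn": [0,0,-5],"delta_pos": [0,0,0],"gripper": 0.8},
  {"turn": [0,0,-5],"delta_pos": [0,0,0],"gripper": 0.8},
  {"turn": [0,0,-5],"delta_pos": [0,0,0],"gripper": 0.8},
  {"turn": [0,0,-5],"delta_pos": [0,0,0],"gripper": 0.8},
  {"turn": [0,0,-5],"delta_pos": [0,0,0],"gripper": 0.8},
  {"turn": [0,0,-1.8],"delta_pos": [0,0,0],"gripper": 0.8},
  {"turn": [0,0,0],"delta_pos": [0,0,0],"gripper": 0.8},
])

```text
t: 38.48
position: [0.4839, 0.3916, 0.0573]
tcp_rot: [0.981, -0.195, 0.0, -0.002]
wrist_force: [4.0, 13.3, -9.5]
opening: 0.0137
```

Call:
play_rows([
  {"turn": [0,0,0],"delta_pos": [0,0,0],"gripper": 0.8},
  {"turn": [0,0,0],"delta_pos": [0,0,0],"gripper": 0.8},
])

```text
t: 38.65
position: [0.4839, 0.3916, 0.0573]
tcp_rot: [0.981, -0.194, 0.0, -0.002]
wrist_force: [5.1, 14.4, -10.3]
opening: 0.0138
```

```bash
python3 - <<'E'
from h import *
s=robot.state(); q=s["tcp_rot"]; print(s['position'],s['wrist_force'],s['moment'],s['opening'],np.degrees(2*np.arctan2(q[1],q[0])))
E
```

```text
[0.48389158 0.39158151 0.05733781] [  5.12424757  14.37284092 -10.34232072] [ 2.28383207 -0.77692962 -0.0086595 ] 0.013789418355464067 -22.328797664547675
```

Call:
play_rows([
  {"turn": [0,0,0],"delta_pos": [0.05,0.16,0],"gripper": 0.8},
  {"turn": [0,0,0],"delta_pos": [0,0,-0.4],"gripper": 0.8},
  {"turn": [0,0,0],"delta_pos": [0,0,-0.4],"gripper": 0.8},
  {"turn": [0,0,0],"delta_pos": [0,0,-0.4],"gripper": 0.8},
  {"turn": [0,0,0],"delta_pos": [0,0,-0.35],"gripper": 0.8},
  {"turn": [0,0,0],"delta_pos": [0,0,-0.15],"gripper": 0.8},
  {"turn": [0,0,0],"delta_pos": [0,0,0],"gripper": 0.8},
])

```text
t: 39.23
position: [0.4843, 0.3918, 0.0428]
tcp_rot: [0.981, -0.193, 0.0, -0.0]
wrist_force: [-10.4, -1.5, 21.9]
opening: 0.0139
```

```bash
python3 - <<'E'
from h import *
s=robot.state(); q=s["tcp_rot"]; print(s['position'],s['wrist_force'],s['moment'],s['opening'],np.degrees(2*np.arctan2(q[1],q[0])))
E
```

```text
[0.48426708 0.39184829 0.04283835] [-10.3514277   -1.53731748  21.90902184] [-0.10671136  1.72819297 -0.02466818] 0.013895955364575259 -22.3080798791981
```

The knob is seated: z is 42.8 mm against 43.2 mm at the start, with a 22 N push. I ease off, open and rise clear.

Call:
play_rows([
  {"turn": [0,0,0],"delta_pos": [-0.08,0,0.12],"gripper": 0.8},
  {"turn": [0,0,0],"delta_pos": [0,0,0],"gripper": 3.6},
  {"turn": [0,0,0],"delta_pos": [0,0,0],"gripper": 3.6},
  {"turn": [0,0,0],"delta_pos": [0,0,0],"gripper": 3.6},
  {"turn": [0,0,0],"delta_pos": [0,0,0],"gripper": 3.6},
])

```text
t: 39.65
position: [0.4835, 0.3911, 0.0412]
tcp_rot: [0.981, -0.194, -0.0, 0.0]
wrist_force: [-0.5, 0.9, 0.0]
opening: 0.0358
```

Call:
play_rows([
  {"turn": [0,0,0],"delta_pos": [0,0,2],"gripper": 3.6},
  {"turn": [0,0,0],"delta_pos": [0,0,3.5],"gripper": 3.6},
  {"turn": [0,0,0],"delta_pos": [0,0,3.5],"gripper": 3.6},
  {"turn": [0,0,0],"delta_pos": [0,0,3.5],"gripper": 3.6},
  {"turn": [0,0,0],"delta_pos": [0,0,3],"gripper": 3.6},
])

```text
t: 40.07
position: [0.4837, 0.3914, 0.199]
tcp_rot: [0.981, -0.194, 0.0, -0.0]
wrist_force: [-0.8, 0.7, 0.3]
opening: 0.0359
```

Call:
play_rows([
  {"turn": [0,0,5],"delta_pos": [-0.6,-3.8,0],"gripper": 3.6},
  {"turn": [0,0,5],"delta_pos": [-0.6,-3.8,0],"gripper": 3.6},
  {"turn": [0,0,5],"delta_pos": [-0.6,-3.8,0],"gripper": 3.6},
  {"turn": [0,0,5],"delta_pos": [-0.6,-3.8,0],"gripper": 3.6},
  {"turn": [0,0,5],"delta_pos": [-0.6,-3.8,0],"gripper": 3.6},
  {"turn": [0,0,5],"delta_pos": [-0.6,-3.8,0],"gripper": 3.6},
  {"turn": [0,0,5],"delta_pos": [-0.6,-3.8,0],"gripper": 3.6},
  {"turn": [0,0,5],"delta_pos": [-0.6,-3.8,0],"gripper": 3.6},
])

```text
t: 40.73
position: [0.4349, 0.0858, 0.1967]
tcp_rot: [0.988, 0.156, -0.0, 0.0]
wrist_force: [0.3, -0.2, -0.3]
opening: 0.0357
```

Call:
play_rows([
  {"turn": [0,0,5],"delta_pos": [-0.6,-3.8,0],"gripper": 3.6},
  {"turn": [0,0,5],"delta_pos": [-0.6,-3.8,0],"gripper": 3.6},
  {"turn": [0,0,5],"delta_pos": [-0.6,-3.8,0],"gripper": 3.6},
  {"turn": [0,0,5],"delta_pos": [-0.6,-3.8,0],"gripper": 3.6},
  {"turn": [0,0,5],"delta_pos": [-0.6,-3.8,0],"gripper": 3.6},
  {"turn": [0,0,5],"delta_pos": [0,0,0],"gripper": 3.6},
])

```text
t: 41.23
position: [0.4047, -0.1078, 0.1967]
tcp_rot: [0.915, 0.403, -0.0, 0.001]
wrist_force: [-0.3, 0.9, -0.6]
opening: 0.036
```

```bash
python3 - <<'E'
from h import *
s=robot.state(); print(s['t'],s['position'],s['wrist_force'])
a=np.mean([grab("top") for _ in range(6)],0).astype(np.uint8); b=np.mean([grab("scene") for _ in range(4)],0).astype(np.uint8); cv2.imwrite("pics/avg.png",a); cv2.imwrite("pics/sc_end.png",b)
o=np.zeros((600,800,3),np.uint8)
o[:400,:400]=cv2.resize(cv2.convertScaleAbs(a[252:292,146:186],alpha=2.6),(400,400),interpolation=2)
o[:400,400:]=cv2.resize(cv2.convertScaleAbs(b[280:330,430:480],alpha=1.6),(400,400),interpolation=2)
o[400:,:200]=cv2.resize(a[165:290,215:300],(200,200),interpolation=2); o[400:,200:400]=cv2.resize(b[205:305,335:435],(200,200),interpolation=2)
o[400:,400:600]=cv2.resize(a[190:325,430:520],(200,200),interpolation=2); o[400:,600:]=cv2.resize(a[100:380],(200,200),interpolation=2)
cv2.imwrite("pics/end.png",o)
E
```

```text
41.2333 [ 0.40472571 -0.1077849   0.19668874] [-0.3006292   0.89239429 -0.62607422]
```

View pics/end.png

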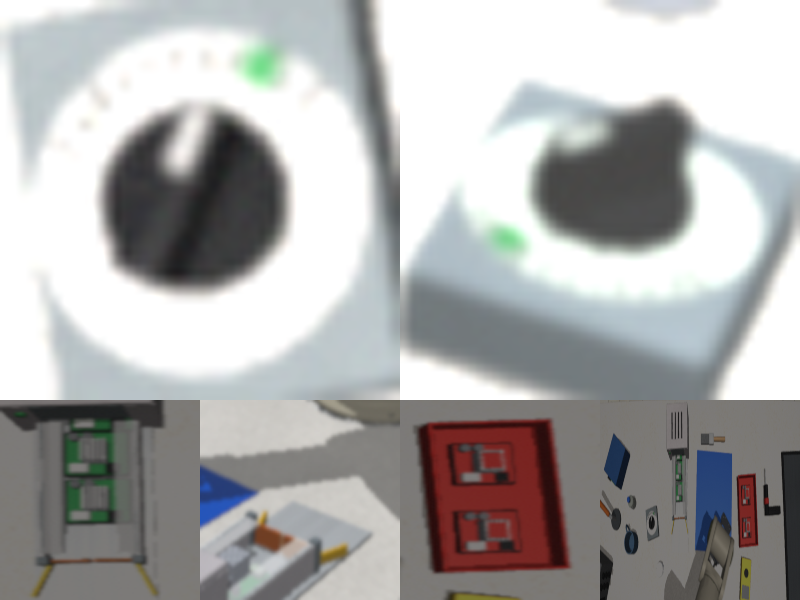

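The pointer line is about -23° (panel (178,170)→(205,108)) and the mark about -22° (262,65). The knob is seated, the flap is shut behind the boards, both rejects lie flat, and the mat is clear. I hand the job in.

```bash
python3 -c "
from rig import robot
print(robot.sign_off())"
```

```text
the job is handed in; nothing more can be done
None
```

The job is done and handed in at about 42 s of the 208 s allowed.

- **Sound boards:** I picked up all four green boards, set each on the sill and slid it in through the flap. The last pictures show both flap leaves shut and two boards visible in the lane. The first two have been pushed on under the housing. Those two are out of view, so I infer their place from how far each push went.
- **Rejects:** Both red-tagged boards lie flat on the bin floor, side by side.
- **Timer:**
    - I pulled the knob out about 14 mm, turned it about 62° clockwise while out, and pushed it back in with about 22 N. The tool ended 0.4 mm below where it had first gripped the knob, so I take it as fully in.
    - In the last picture the pointer is at about -23° and the green mark at about -22°. The knob's start angle was only known to about 1–2° (39.3° and 40.6° from two estimates). The twisting moment was near zero when I gripped it and about 0.025 N m just before I let go, close to the knob's 0.02 N m friction.

The highest force I read was about 24 N, against limits of 40 N for the arm's body and 120 N at the wrist. I saw no board knocked aside on the mat and no grip slip. One early measurement disagreed: the timer's centre came out about 4 mm to the side when taken from its box corners. I used the dial and disc fit instead. In the last picture the arm may have hidden the screw dish; I never moved near it or touched it.

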